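# Lock the bayonet cap on the sloping dryer port

### The job

Take the bayonet cap with the straight bar grip out of the enamel tray and close the sloping port of the granule dryer with it: feel for the two slots with the lugs, press the cap fully in against the spring, turn it clockwise to its stop and let go, so that it stays locked. Leave the other loose things where they are.

Things in the scene. Friction and masses are not known exactly. Their poses are not given: they have to be found in the camera images.
- cap_center (a point): Centre of the 0.25 kg aluminium bayonet cap, half-way up its 76 mm; it stands upright in the tray. Along its z from below: plug 60 mm across, 30 mm long; disc 90 across, 6 thick; black bar grip 64 long (cap's x), 14 wide (y), 40 tall. This point is 8 mm above the disc's underside. A half turn about z gives the same cap. The lid and the weight in the tray have round knobs: not these.
- cap: Centre of the foot of the cap's plug, 38 mm below the cap's centre; axes as there. The lowest 10 mm of the plug is a tapered nose: 42 mm across at the foot, 58 mm from 7 mm up. Above it, 10 to 16 mm from the foot, two lugs stick out on the +x and -x sides, in line with the bar: 12 mm wide, reaching 38 mm from the axis.
- mouth (a point): Centre of the dryer port's mouth, at the top of its lip. z points out along the port's axis, 35 degrees from vertical, leaning to the robot; x points up the slope. A steel collar, 99 mm outside, 40 mm off the sloping face. Lip: 8 mm thick, opening 65 mm, two opposite slots some 4 mm wider than the lugs. Lugs resting on the lip hold the cap's disc 20 mm above it, nose inside; in the slots it sinks.
- port: The port, same origin and axes as the mouth. The slots' angle is not in these axes and differs from run to run: seen from outside, the slot line lies 30 to 70 degrees counterclockwise from x (and opposite, 210 to 250). See it or feel for it. With the disc under 2 mm above the lip the cap turns clockwise 50 degrees from the slots to a stop (4 degrees of play). The collar does not turn with the cap.
- spring_rest (a point): Where the spring plunger's face rests, 20 mm inside the mouth; it meets the cap's foot with the disc 10 mm above the lip and pushes back 4 N, rising to 12 N with the disc on the lip. At the stop, eased off, it lifts the cap into its locking pockets: disc 6 mm above the lip, cap centre 14 mm from the mouth. Unlocked the disc stays 10 mm or more off; short of the pockets, under 3 mm.
Mind the look-alikes: they are no part of the job. Leave any green or purple look-alike of the cap alone.

How it is judged (in metres and radians):
On the way, in this order (a step that is already met when the one before it is completed fails the run):
1. the cap is lifted out of the tray (height (world z) of cap_center above 0.09 m), for 0.2 s.
2. the cap is in the port, pressed in against the spring (disc within 3 mm of the lip) (z of cap_center in the frame of mouth below 0.011 m and distance between cap_center and mouth below 0.014 m and angle between the z axis of cap_center and the z axis of mouth, either way round below 0.1 rad), for 0.05 s.
At the end, for the whole second after the job is handed in: The cap sits in the port, at rest and in line with its axis within 6 degrees, lifted by the spring into its locking pockets: disc 3.5 to 8.5 mm above the lip (centre 11.5 to 16.5 mm from the mouth along its axis, and within 18.5 mm of it) (z of cap_center in the frame of mouth between 0.0115 and 0.0165 m and distance between cap_center and mouth below 0.0185 m and angle between the z axis of cap_center and the z axis of mouth, either way round below 0.1 rad and linear speed of cap below 0.02 m/s); the robot touches nothing.
It fails at once if another loose thing is moved more than 30 mm (distance of any of lid, weight, jar, beaker, wrench, brush, block from where it was at the start of the episode above 0.03 m).
It also fails if it takes over 72 s, if anything falls off the work surface, if the arm or the gripper's body presses on something with over 40 N, if the wrist force passes 120 N, or if a joint passes its speed limit or range.

### The arm

A 7-joint arm with a two-finger parallel gripper is mounted at the origin on the work surface. World frame = base frame: x ahead of the robot, y to its left, z up, the work surface at z = 0. Lengths are in m, angles in degrees, forces in N, time in s.
With the tool pointing down it reaches from about 0.35 to 0.9 m from the base axis. Payload 19.9 kg.
Tool frame: the origin (TCP) lies between the finger pads; the fingertips stand robot.tcp_to_tips ahead of it and the grasp point (between the pads) lies 2 mm behind it (robot.tcp_to_tips is the distance from the TCP to the fingertips, in m); z points along the fingers, y is the line along which they close (so a half turn about z gives the same grasp; the last joint's range is limited). The gripper opens to 85 mm and grips with 20 to 120 N. Pads are 22 mm wide; open, the fingers measure 114 mm over their backs; the gripper's body (76 mm by 85 mm) begins 54 mm behind the grasp point. The pads swing forward as they close: fully open they stand 13 mm farther back than shut.
Start: joints at [-76.347, 23.915, -0.59, 92.452, 0.269, 63.638, -3.037], TCP at [0.173, 0.601, 0.248] pointing down, gripper open.
Joint ranges: [-161.28, 161.28], [-22.2, 115.67], [-73.04, 71.86], [3.21, 147.25], [-68.34, 248.33], [10.77, 114.83], [-161.83, 161.83]. Speed limits (degrees/s): [108.29, 108.29, 136.94, 136.94, 172.46, 172.46, 172.46].

### API

Orientations are given as [roll, pitch, yaw] about the fixed x, y, z axes, in that order (R = Rz(yaw) Ry(pitch) Rx(roll)).
In Python, from plant import robot gives the robot as it stands.
- The arm moves only by the tool send_rows, never from a script. Its argument "commands" is a list of rows, each an object of numbers: "jaw": the gripper command: -1 is shut, 1 is fully open, values between are in proportion; "x", "y", "z": the shift along the tool's x, y, z scaled (see below); "roll": the turn about the tool's z scaled (see below). In form: [{"jaw": .., "x": .., "y": .., "z": .., "roll": ..}, ...]. A call has 1 to 5 rows; each row is the pose to reach, as a shift and turn from the pose commanded when the call began, along the tool's axes at that moment; what a row does not reach only later rows make up. The controller multiplies each number of a shift by 0.2 m and each number of a turn by 90 degrees. A row lasts 1/12 s, in which the tool goes at most 41.7 mm and 7.16 degrees, less where a joint would pass 70% of its speed; a pose out of reach is approached as far as the arm can. A call with a number of a shift or a turn outside -1 to 1 is refused whole. A call with a gripper value outside its range is refused whole. The fingers move at their own pace and stop on an object; "squeeze" is the grip in N (left out, the last holds). Time passes only in rows, so rows that repeat a pose let the fingers close. It gives the time, the measured TCP pose, the force, the opening and the grip force at its end, in the units of the state.
- robot.read_state(): the state, without advancing time (a new reading comes with each control period).
- robot.get_image(name): name is "scene" or "top"; returns the picture (400x640x3 uint8, red, green, blue); there is no depth.
- robot.get_calibration(name): a dict with "camera_matrix" (3x3 intrinsics, pixels), "extrinsics" (4x4, takes a point from world to camera coordinates). Camera axes: x right, y down, z forward; pixel columns grow to the right and rows downward; lengths in m; the calibration is good to about 2 mm. A picture is of the moment at which its call begins. get_calibration takes no time and is no camera call.
- robot.job_done(): hands the job in; it is judged then, once.
The state is a dict: "clock": time; "qpos": joint angles; "qd": joint speeds; "joint_efforts": joint torques, N m; "tool_pos": TCP position; "ee_rot": TCP orientation; "contact_force": force on the tool from outside, world axes, zero at the start; "torque": the same for the moment, N m; "opening": finger opening in m; "grasp_force": force on a finger pad.
Only numpy, scipy, OpenCV 4.12 (cv2) and the standard library are available. Lean on these libraries where they do the work, as an engineer would, in place of code of your own. Each camera call takes 0.05 s, during which the arm holds its last target. There are 200 camera calls.

## Working session

There is one attempt and no reset: what is moved stays moved. The work goes in short steps, Python scripts to look and compute and a tool call to move; the robot and the scene stay as the last step left them, time stands still between calls to the robot, and variables do not carry over. Pictures are saved under pics/ and viewed, at most 10 in all, crops included, and the job is handed in when it is done.

Besides the shell and the picture viewer there is one more tool, called after ">>>" by a JSON object that holds its "api" and its "payload". send_rows: Moves the arm, as the interface text tells. Its arguments: {"type":"object","properties":{"commands":{"type":"array","items":{"type":"object","properties":{"jaw":{"type":"number"},"x":{"type":"number","minimum":-1,"maximum":1},"y":{"type":"number","minimum":-1,"maximum":1},"z":{"type":"number","minimum":-1,"maximum":1},"roll":{"type":"number","minimum":-1,"maximum":1}}}},"squeeze":{"type":"number"}},"required":["commands"]}

```bash
ls; mkdir -p pics
python3 - <<'E'
from plant import robot
import cv2
s=robot.read_state();print(s, robot.tcp_to_tips)
for n in("scene","top"):
    cv2.imwrite(f"pics/{n}0.png",robot.get_image(n)[...,::-1]); print(n,robot.get_calibration(n))
E
```

```text
pics
{'clock': 0.0, 'qpos': array([-76.34539804,  23.94980919,  -0.58803846,  92.48851011,
         0.27034868,  63.63939668,  -3.03666288]), 'qd': array([ 0.07460347, -0.00220169,  0.03905984,  0.08251084, -0.03660781,
        0.0185388 , -0.00951389]), 'joint_efforts': array([-1.26604740e-03, -8.64438629e+01,  6.77858647e-01, -4.34906209e+01,
        1.90439529e-02,  7.17457122e-03,  5.56593960e-06]), 'tool_pos': array([0.1725507 , 0.60033383, 0.24761927]), 'ee_rot': array([-1.79923937e+02,  7.41399915e-03,  1.63966513e+02]), 'contact_force': array([ 0.41182263, -0.57213511,  0.12193741]), 'torque': array([-0.01354595,  0.05674461,  0.07603314]), 'grasp_force': 0.0, 'opening': 0.08537377370388774} 0.017
scene {'camera_matrix': array([[363.46851189,   0.        , 314.51879011],
       [  0.        , 363.46851189, 196.96564765],
       [  0.        ,   0.        ,   1.        ]]), 'extrinsics': array([[ 0.55943122,  0.82880521,  0.01089179, -0.22008467],
       [ 0.50562953, -0.33082119, -0.79680369, -0.16981648],
       [-0.65679182,  0.45126407, -0.60414009,  1.42106284],
       [ 0.        ,  0.        ,  0.        ,  1.        ]])}
top {'camera_matrix': array([[368.0291612 ,   0.        , 323.3413476 ],
       [  0.        , 368.0291612 , 197.80142374],
       [  0.        ,   0.        ,   1.        ]]), 'extrinsics': array([[-0.01014566, -0.99974017,  0.02041217, -0.06831039],
       [-0.99363389,  0.00778902, -0.11238785,  0.49221865],
       [ 0.11219966, -0.02142247, -0.99345474,  1.04156365],
       [ 0.        ,  0.        ,  0.        ,  1.        ]])}
```

View pics/scene0.png

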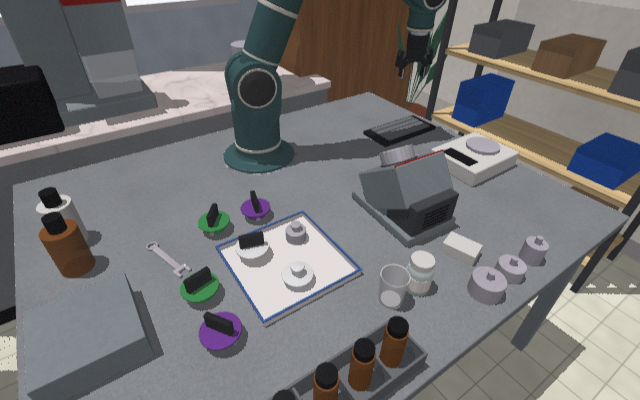

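View pics/top0.png

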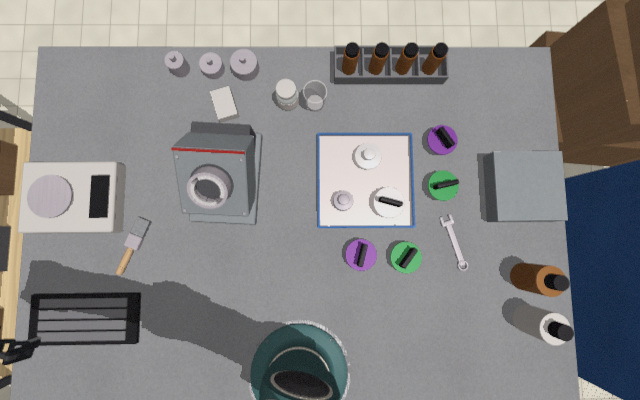

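Candidates for the cap: 
- white cap with a bar, in the tray: top (389,202), scene (252,243)
- lid with a round knob: top (368,156)
- weight with a round knob: top (343,200)
- green look-alikes: top (444,185) and (406,257)
- purple look-alikes: top (442,139) and (361,255)

I choose the white one in the tray. The port is at top (209,189), scene (397,155). Next is one close crop to check the choice.

Run:
```python
import cv2,numpy as np
t=cv2.imread("pics/top0.png");s=cv2.imread("pics/scene0.png")
f=lambda im,u,v:cv2.resize(im[v-25:v+25,u-33:u+33],(396,300),interpolation=cv2.INTER_CUBIC)
cv2.imwrite("pics/crop1.png",np.vstack([np.hstack([f(t,389,202),f(t,209,189)]),np.hstack([f(s,252,243),f(s,397,160)])]))
```

```text
(no output)
```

View pics/crop1.png

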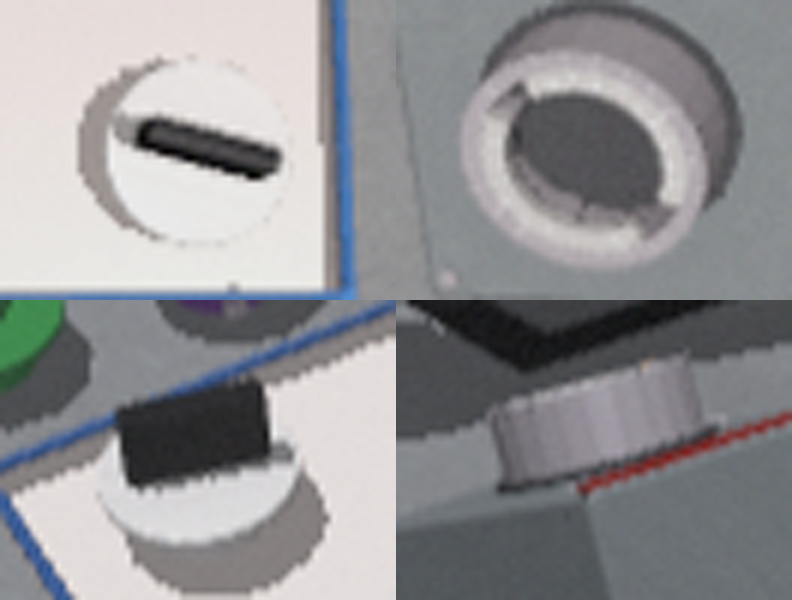

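The crop confirms the choice: a white disc with a black bar, at top pixel (389,202). The port slots also show, at top pixels (195.8,179.8) and (219.2,200.7), with the lip centre near (207.5,190.3). Next I fit models to both views for the cap and the port.

```bash
cat > h.py <<'E'
import cv2,numpy as np
from plant import robot
from scipy.optimize import minimize,least_squares
C={n:robot.get_calibration(n) for n in("scene","top")}
def proj(n,P):
    P=np.atleast_2d(P);E=C[n]["extrinsics"];q=P@E[:3,:3].T+E[:3,3];q=q@C[n]["camera_matrix"].T
    return q[:,:2]/q[:,2:]
def portR(yaw): # yaw: azimuth of upslope x
    c,s=np.cos(yaw),np.sin(yaw);t=np.radians(35)
    x=np.array([c*np.cos(t),s*np.cos(t),np.sin(t)]);z=np.array([-c*np.sin(t),-s*np.sin(t),np.cos(t)])
    return np.c_[x,np.cross(z,x),z]
E
cat > fit.py <<'E'
from h import *
im={n:cv2.imread(f"pics/{n}0.png") for n in C}
# cap: bar silhouette
win={"top":(389,202),"scene":(252,243)};S=4
obs={}
for n,(u,v) in win.items():
    g=im[n][v-22:v+22,u-26:u+26].max(2).astype(float); obs[n]=cv2.resize(np.clip((125-g)/70,0,1),None,fx=S,fy=S,interpolation=cv2.INTER_LINEAR)
    if n=="scene": obs[n][:, :]*=1
def bar(p):
    x,y,z,a=p;c,s=np.cos(a),np.sin(a)
    L=np.array([[i*.032,j*.007,k] for i in(-1,1) for j in(-1,1) for k in(.036,.076)])
    return L@np.array([[c,s,0],[-s,c,0],[0,0,1]])+[x,y,z]
def cost(p):
    e=0
    for n,(u,v) in win.items():
        q=(proj(n,bar(p))-[u-26,v-22]+.5)*S-.5
        m=np.zeros(obs[n].shape,np.uint8);cv2.fillConvexPoly(m,np.round(cv2.convexHull(q.astype(np.float32))*16).astype(int),255,cv2.LINE_AA,4)
        y0,x0=np.indices(m.shape); near=cv2.dilate(m,np.ones((17,17)))>0
        e+=((m/255.-obs[n])**2)[near|((x0-m.shape[1]/2)**2+(y0-m.shape[0]/2)**2<60**2)].sum()
    return e
best=min((minimize(cost,[.48,-.25,z,a],method="Nelder-Mead",options=dict(initial_simplex=np.array([[.48,-.25,z,a]]*5)+np.vstack([np.zeros(4),np.diag([.02,.02,.01,.2])]),maxiter=600)) for z in(0,.01) for a in(1.1,1.4)),key=lambda r:r.fun)
print("cap xyz foot",best.x[:3].round(4),"bar az",np.degrees(best.x[3]).round(1),best.fun)
# port
cr=lambda P,u0,v0:np.array([[u0+(x+.5)/6-.5,v0+(y+.5)/6-.5] for x,y in P])
out=cr([(64,140),(90,85),(130,58),(189,48),(314,180),(300,235),(224,268),(150,257),(94,220)],176,164)
sl=cr([(116,97),(258,220)],176,164)
sc=cr([(98,112),(293,60)],364,135) # extreme ends of lip in scene (left,right)
th=np.linspace(0,2*np.pi,181)
def circ(p): return p[:3]+(np.c_[np.cos(th),np.sin(th),0*th]*.0495)@portR(p[3]).T
def res(p):
    q=circ(p);t=proj("top",q);r=[np.linalg.norm(t-o,axis=1).min() for o in out]
    s=proj("scene",q); l,rr=s[s[:,0].argmin()],s[s[:,0].argmax()]
    return np.r_[r,l-sc[0],rr-sc[1],proj("top",p[:3])[0]-sl.mean(0)]
for y0 in(-.3,0,.3):
    f=least_squares(res,[.5,.25,.2,y0],x_scale=[.01,.01,.01,.1],diff_step=1e-4);print("port",f.x.round(4),np.degrees(f.x[3]).round(1),f.cost.round(2),f.fun.round(1))
E3=C["top"]["extrinsics"];K=C["top"]["camera_matrix"];R=portR(f.x[3])
cam=-E3[:3,:3].T@E3[:3,3]
for s in sl:
    d=E3[:3,:3].T@np.linalg.solve(K,np.r_[s,1]);k=(f.x[:3]-cam)@R[:,2]/(d@R[:,2]);w=(cam+k*d-f.x[:3])@R
    print("slot",w.round(4),np.degrees(np.arctan2(w[1],w[0])).round(1))
E
python3 fit.py
```

```text
cap xyz foot [ 0.4769 -0.2593 -0.0007] bar az 76.2 1053.856593483671
port [ 0.4939  0.2167  0.189  -0.0838] -4.8 5.54 [ 0.4  0.4  0.2  0.8  0.9  1.8  0.6  0.6  0.9 -1.7  0.3 -1.1 -0.1  0.2
  0.4]
port [ 0.4938  0.2169  0.1889 -0.0613] -3.5 5.29 [ 0.3  0.4  0.2  0.8  0.8  1.8  0.5  0.4  0.7 -1.7  0.5 -1.1 -0.3  0.1
  0.5]
port [ 0.4938  0.2169  0.189  -0.0613] -3.5 5.29 [ 0.3  0.4  0.2  0.8  0.8  1.8  0.5  0.4  0.7 -1.7  0.5 -1.1 -0.3  0.1
  0.5]
slot [ 0.0277  0.0262 -0.    ] 43.3
slot [-0.0258 -0.0266 -0.    ] -134.2
```

The port fit is sound: lip radius to the slots is 38 mm and the slot line is about 44° counterclockwise from x. The lip is at (0.494, 0.217, 0.189). The cap foot is at (0.477, -0.259, about 0), with its bar at azimuth 76°. Next is a small planner that prints the shift numbers.

```bash
cat > plan.py <<'E'
# usage: plan(way) way=[(x,y,z,yaw),...] -> prints per-call shifts (x,y,z,roll) scaled, and rows needed
from h import *
def st():
    s=robot.read_state();return np.array([*s["tool_pos"],s["ee_rot"][2]])
def plan(way,start=None):
    p=np.array(st() if start is None else start,float)
    for w in way:
        w=np.array(w,float);d=w-p;d[3]=w[3]-p[3]
        n=max(1,int(np.ceil(max(np.linalg.norm(d[:3])/.2,abs(d[3])/35.5))))
        for i in range(n):
            e=d/n;a=np.radians(p[3]);c,s=np.cos(a),np.sin(a)
            sh=[(c*e[0]+s*e[1])/.2,(s*e[0]-c*e[1])/.2,-e[2]/.2,-e[3]/90]
            print("x %.3f y %.3f z %.3f roll %.3f"%tuple(sh),"rows",int(np.ceil(max(np.linalg.norm(e[:3])/.0417,abs(e[3])/7.16))))
            p=p+e
E
python3 - <<'E'
from plan import *
plan([(.42,.40,.29,164),(.48,.0,.29,128),(.472,-.280,.20,76.2)])
E
```

```text
x -0.733 y -0.311 z -0.106 roll -0.000 rows 4
x -0.733 y -0.311 z -0.106 roll -0.000 rows 4
x -0.280 y -0.613 z 0.000 roll 0.133 rows 4
x -0.401 y -0.542 z 0.000 roll 0.133 rows 4
x -0.505 y -0.446 z 0.000 roll 0.133 rows 4
x -0.539 y -0.447 z 0.225 roll 0.288 rows 4
x -0.680 y -0.166 z 0.225 roll 0.288 rows 4
```

>>> {"api": "send_rows", "payload": {"commands": [{"jaw": 1, "x": -0.733, "y": -0.311, "z": -0.106}, {"jaw": 1, "x": -0.733, "y": -0.311, "z": -0.106}, {"jaw": 1, "x": -0.733, "y": -0.311, "z": -0.106}, {"jaw": 1, "x": -0.733, "y": -0.311, "z": -0.106}, {"jaw": 1, "x": -0.733, "y": -0.311, "z": -0.106}]}}

```text
$.commands[0]: bad value
```

>>> {"api": "send_rows", "payload": {"commands": [{"jaw": 1, "x": -0.733, "y": -0.311, "z": -0.106}, {"jaw": 1, "x": -0.733, "y": -0.311, "z": -0.106}, {"jaw": 1, "x": -0.733, "y": -0.311, "z": -0.106}, {"jaw": 1, "x": -0.733, "y": -0.311, "z": -0.106}, {"jaw": 1, "x": -0.733, "y": -0.311, "z": -0.106}]}}

```text
$.commands[0]: bad value
```

>>> {"api": "send_rows", "payload": {"commands": [{"jaw": 1, "x": -0.28, "y": -0.613, "z": 0, "roll": 0.133}, {"jaw": 1, "x": -0.28, "y": -0.613, "z": 0, "roll": 0.133}, {"jaw": 1, "x": -0.28, "y": -0.613, "z": 0, "roll": 0.133}, {"jaw": 1, "x": -0.28, "y": -0.613, "z": 0, "roll": 0.133}, {"jaw": 1, "x": -0.28, "y": -0.613, "z": 0, "roll": 0.133}]}}

```text
clock: 0.52
tool_pos: [0.1934, 0.4647, 0.2486]
ee_rot: [-180.0, 0.0, 151.9]
contact_force: [0.2, 0.7, 1.2]
opening: 0.0855
grasp_force: 0.0
```

>>> {"api": "send_rows", "payload": {"commands": [{"jaw": 1, "x": -0.401, "y": -0.542, "z": 0, "roll": 0.133}, {"jaw": 1, "x": -0.401, "y": -0.542, "z": 0, "roll": 0.133}, {"jaw": 1, "x": -0.401, "y": -0.542, "z": 0, "roll": 0.133}, {"jaw": 1, "x": -0.401, "y": -0.542, "z": 0, "roll": 0.133}, {"jaw": 1, "x": -0.401, "y": -0.542, "z": 0, "roll": 0.133}]}}

```text
clock: 0.93
tool_pos: [0.213, 0.3322, 0.2486]
ee_rot: [180.0, -0.0, 139.9]
contact_force: [0.4, 0.3, 1.0]
opening: 0.0853
grasp_force: 0.0
```

>>> {"api": "send_rows", "payload": {"commands": [{"jaw": 1, "x": -0.505, "y": -0.446, "z": 0, "roll": 0.133}, {"jaw": 1, "x": -0.505, "y": -0.446, "z": 0, "roll": 0.133}, {"jaw": 1, "x": -0.505, "y": -0.446, "z": 0, "roll": 0.133}, {"jaw": 1, "x": -0.505, "y": -0.446, "z": 0, "roll": 0.133}, {"jaw": 1, "x": -0.505, "y": -0.446, "z": 0, "roll": 0.133}]}}

```text
clock: 1.35
tool_pos: [0.2331, 0.1998, 0.2487]
ee_rot: [179.9, -0.0, 128.0]
contact_force: [0.4, 1.2, 0.4]
opening: 0.0855
grasp_force: 0.0
```

>>> {"api": "send_rows", "payload": {"commands": [{"jaw": 1, "x": -0.539, "y": -0.447, "z": 0.225, "roll": 0.288}, {"jaw": 1, "x": -0.539, "y": -0.447, "z": 0.225, "roll": 0.288}, {"jaw": 1, "x": -0.539, "y": -0.447, "z": 0.225, "roll": 0.288}, {"jaw": 1, "x": -0.539, "y": -0.447, "z": 0.225, "roll": 0.288}, {"jaw": 1, "x": -0.539, "y": -0.447, "z": 0.225, "roll": 0.288}]}}

```text
clock: 1.77
tool_pos: [0.2284, 0.0589, 0.2026]
ee_rot: [-179.9, 0.0, 101.7]
contact_force: [0.1, -0.0, -0.1]
opening: 0.0857
grasp_force: 0.0
```

>>> {"api": "send_rows", "payload": {"commands": [{"jaw": 1, "x": -0.68, "y": -0.166, "z": 0.225, "roll": 0.288}, {"jaw": 1, "x": -0.68, "y": -0.166, "z": 0.225, "roll": 0.288}, {"jaw": 1, "x": -0.68, "y": -0.166, "z": 0.225, "roll": 0.288}, {"jaw": 1, "x": -0.68, "y": -0.166, "z": 0.225, "roll": 0.288}, {"jaw": 1, "x": -0.68, "y": -0.166, "z": 0.225, "roll": 0.288}]}}

```text
clock: 2.18
tool_pos: [0.2256, -0.0815, 0.1581]
ee_rot: [180.0, 0.1, 75.7]
contact_force: [0.3, 0.0, 0.5]
opening: 0.085
grasp_force: 0.0
```

Rows need every key, including roll, so the first two calls were refused. The arm is safe. I'll continue from here.

Run:
```python
from plan import *
plan([(.472,-.280,.19,76.2),(.472,-.280,.062,76.2)])
```

```text
x -0.329 y 0.719 z -0.080 roll -0.003 rows 4
x -0.332 y 0.718 z -0.080 roll -0.003 rows 4
x 0.000 y 0.000 z 0.640 roll 0.000 rows 4
```

>>> {"api": "send_rows", "payload": {"commands": [{"jaw": 1, "x": -0.33, "y": 0.719, "z": -0.08, "roll": 0}, {"jaw": 1, "x": -0.33, "y": 0.719, "z": -0.08, "roll": 0}, {"jaw": 1, "x": -0.33, "y": 0.719, "z": -0.08, "roll": 0}, {"jaw": 1, "x": -0.33, "y": 0.719, "z": -0.08, "roll": 0}]}}

```text
clock: 2.52
tool_pos: [0.3483, -0.1743, 0.1748]
ee_rot: [179.9, 0.1, 76.5]
contact_force: [0.3, 1.0, -0.0]
opening: 0.0857
grasp_force: 0.0
```

>>> {"api": "send_rows", "payload": {"commands": [{"jaw": 0.3, "x": -0.331, "y": 0.718, "z": -0.08, "roll": 0}, {"jaw": 0.3, "x": -0.331, "y": 0.718, "z": -0.08, "roll": 0}, {"jaw": 0.3, "x": -0.331, "y": 0.718, "z": -0.08, "roll": 0}, {"jaw": 0.3, "x": -0.331, "y": 0.718, "z": -0.08, "roll": 0}, {"jaw": 0.3, "x": -0.331, "y": 0.718, "z": -0.08, "roll": 0}]}}

```text
clock: 2.93
tool_pos: [0.4739, -0.2742, 0.1891]
ee_rot: [-180.0, 0.2, 76.4]
contact_force: [-1.4, 0.5, -0.9]
opening: 0.0556
grasp_force: 0.0
```

>>> {"api": "send_rows", "payload": {"commands": [{"jaw": 0.3, "x": 0, "y": 0, "z": 0.35, "roll": 0}, {"jaw": 0.3, "x": 0, "y": 0, "z": 0.35, "roll": 0}, {"jaw": 0.3, "x": 0, "y": 0, "z": 0.35, "roll": 0}]}}

```text
clock: 3.18
tool_pos: [0.4677, -0.2694, 0.1146]
ee_rot: [-179.5, -0.1, 76.4]
contact_force: [-0.6, 0.4, -1.1]
opening: 0.0553
grasp_force: 0.0
```

Run:
```python
from plan import *
print(st())
a=[]
for n,w in(("top",(389,202)),("scene",(252,235))):
    i=robot.get_image(n)[...,::-1];cv2.imwrite(f"pics/{n}1.png",i);u,v=w;a.append(cv2.resize(i[v-40:v+40,u-53:u+53],(397,300),interpolation=cv2.INTER_CUBIC))
cv2.imwrite("pics/c2.png",np.hstack(a))
```

```text
[ 0.46769795 -0.26944211  0.11461441 76.39663641]
```

View pics/c2.png

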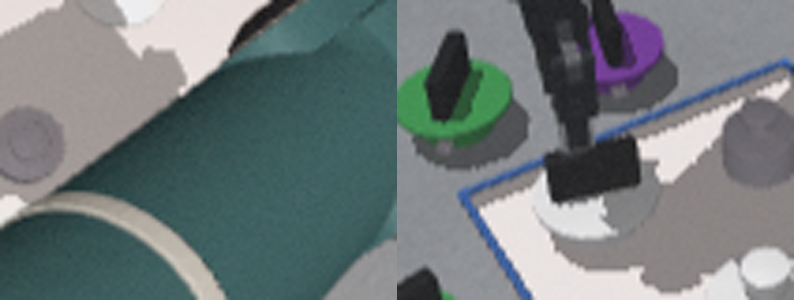

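The scene crop shows the fingers above the left (-y) end of the bar, as planned, and the top view is blocked by the arm. I let it settle, then correct and descend.

>>> {"api": "send_rows", "payload": {"commands": [{"jaw": 0.3, "x": 0, "y": 0, "z": 0, "roll": 0}, {"jaw": 0.3, "x": 0, "y": 0, "z": 0, "roll": 0}, {"jaw": 0.3, "x": 0, "y": 0, "z": 0, "roll": 0}]}}

```text
clock: 3.53
tool_pos: [0.4687, -0.2723, 0.1211]
ee_rot: [179.9, -0.0, 76.2]
contact_force: [-0.1, 0.2, 0.2]
opening: 0.0552
grasp_force: 0.0
```

Run:
```python
from plan import *
print(st());plan([(.472,-.280,.062,76.2)])
```

```text
[ 0.4687487  -0.27232834  0.12105207 76.21934263]
x -0.033 y 0.025 z 0.295 roll 0.000 rows 2
```

>>> {"api": "send_rows", "payload": {"commands": [{"jaw": 0.3, "x": -0.035, "y": 0.025, "z": 0.2, "roll": 0}, {"jaw": 0.3, "x": -0.035, "y": 0.025, "z": 0.295, "roll": 0}, {"jaw": 0.3, "x": -0.035, "y": 0.025, "z": 0.295, "roll": 0}, {"jaw": 0.3, "x": -0.035, "y": 0.025, "z": 0.295, "roll": 0}]}}

```text
clock: 3.87
tool_pos: [0.4708, -0.2804, 0.0612]
ee_rot: [-179.9, -0.0, 76.2]
contact_force: [1.0, -0.5, -0.0]
opening: 0.0557
grasp_force: 0.0
```

>>> {"api": "send_rows", "payload": {"commands": [{"jaw": -1, "x": 0, "y": 0, "z": 0, "roll": 0}, {"jaw": -1, "x": 0, "y": 0, "z": 0, "roll": 0}, {"jaw": -1, "x": 0, "y": 0, "z": 0, "roll": 0}, {"jaw": -1, "x": 0, "y": 0, "z": 0, "roll": 0}, {"jaw": -1, "x": 0, "y": 0, "z": 0, "roll": 0}], "squeeze": 40}}

```text
clock: 4.28
tool_pos: [0.4716, -0.2805, 0.0616]
ee_rot: [180.0, -0.0, 76.2]
contact_force: [0.1, 1.0, 10.3]
opening: 0.0132
grasp_force: 45.9
```

>>> {"api": "send_rows", "payload": {"commands": [{"jaw": -1, "x": 0, "y": 0, "z": 0, "roll": 0}, {"jaw": -1, "x": 0, "y": 0, "z": 0, "roll": 0}, {"jaw": -1, "x": 0, "y": 0, "z": -0.1, "roll": 0}, {"jaw": -1, "x": 0, "y": 0, "z": -0.2, "roll": 0}, {"jaw": -1, "x": 0, "y": 0, "z": -0.3, "roll": 0}], "squeeze": 40}}

```text
clock: 4.7
tool_pos: [0.4706, -0.2802, 0.1215]
ee_rot: [-179.9, -0.0, 76.2]
contact_force: [-0.3, -0.5, -3.3]
opening: 0.0133
grasp_force: 43.9
```

>>> {"api": "send_rows", "payload": {"commands": [{"jaw": -1, "x": 0, "y": 0, "z": -0.1, "roll": 0}, {"jaw": -1, "x": 0, "y": 0, "z": -0.2, "roll": 0}, {"jaw": -1, "x": 0, "y": 0, "z": -0.4, "roll": 0}, {"jaw": -1, "x": 0, "y": 0, "z": -0.6, "roll": 0}, {"jaw": -1, "x": 0, "y": 0, "z": -0.7, "roll": 0}], "squeeze": 40}}

```text
clock: 5.12
tool_pos: [0.4713, -0.2813, 0.2648]
ee_rot: [179.9, -0.0, 76.1]
contact_force: [-0.4, -0.0, -1.6]
opening: 0.013
grasp_force: 44.0
```

Run:
```python
from plan import *
print(st())
a=[]
for n in("top","scene"):
    i=robot.get_image(n)[...,::-1];cv2.imwrite(f"pics/{n}2.png",i);u,v=proj(n,st()[:3]-[0,0,.03])[0].astype(int);u=max(u,53);v=max(v,40);print(n,u,v);a.append(cv2.resize(i[v-40:v+40,u-53:u+53],(397,300),interpolation=cv2.INTER_CUBIC))
cv2.imwrite("pics/c3.png",np.hstack(a))
```

```text
[ 0.47131633 -0.28134269  0.26476592 76.12475603]
top 414 195
scene 234 186
```

View pics/c3.png

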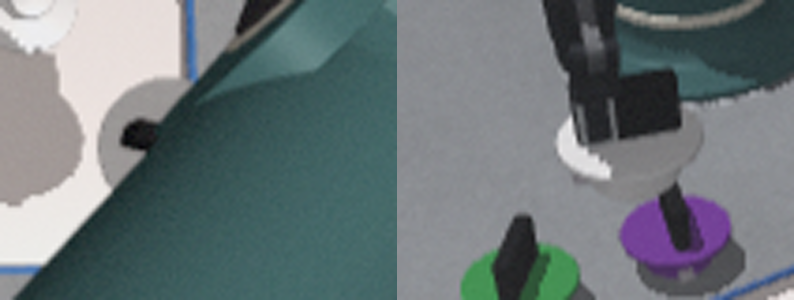

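The cap is lifted, held at its -y end and still upright. The tool can't tilt, so I will pivot the cap 35° inside the grip by pressing its disc rim on the collar's robot-side edge. It then goes into the mouth.

Run:
```python
from plan import *
print(st())
plan([(.45,0,.265,122),(.4334,.2206,.2046,176.5)])
```

```text
[ 0.47201414 -0.28115193  0.26399885 76.17798303]
x 0.669 y -0.221 z -0.003 roll -0.255 rows 4
x 0.703 y 0.057 z -0.003 roll -0.255 rows 4
x 0.490 y 0.257 z 0.151 roll -0.303 rows 4
x 0.318 y 0.453 z 0.151 roll -0.303 rows 4
```

>>> {"api": "send_rows", "payload": {"commands": [{"jaw": -1, "x": 0.2, "y": -0.066, "z": 0, "roll": -0.07}, {"jaw": -1, "x": 0.4, "y": -0.132, "z": 0, "roll": -0.14}, {"jaw": -1, "x": 0.55, "y": -0.182, "z": 0, "roll": -0.2}, {"jaw": -1, "x": 0.669, "y": -0.221, "z": 0, "roll": -0.255}, {"jaw": -1, "x": 0.669, "y": -0.221, "z": 0, "roll": -0.255}], "squeeze": 40}}

```text
clock: 5.63
tool_pos: [0.4597, -0.1347, 0.2597]
ee_rot: [-179.9, -0.2, 99.8]
contact_force: [1.4, 0.3, -3.4]
opening: 0.0134
grasp_force: 43.8
```

>>> {"api": "send_rows", "payload": {"commands": [{"jaw": -1, "x": 0.2, "y": 0.016, "z": 0, "roll": -0.07}, {"jaw": -1, "x": 0.4, "y": 0.032, "z": 0, "roll": -0.14}, {"jaw": -1, "x": 0.6, "y": 0.05, "z": 0, "roll": -0.21}, {"jaw": -1, "x": 0.703, "y": 0.057, "z": 0, "roll": -0.255}, {"jaw": -1, "x": 0.703, "y": 0.057, "z": 0, "roll": -0.255}]}}

```text
clock: 6.05
tool_pos: [0.4482, 0.0053, 0.26]
ee_rot: [-179.9, -0.2, 122.7]
contact_force: [0.2, -0.4, -3.1]
opening: 0.0138
grasp_force: 43.9
```

>>> {"api": "send_rows", "payload": {"commands": [{"jaw": -1, "x": 0.12, "y": 0.065, "z": 0.04, "roll": -0.07}, {"jaw": -1, "x": 0.24, "y": 0.13, "z": 0.08, "roll": -0.14}, {"jaw": -1, "x": 0.36, "y": 0.195, "z": 0.11, "roll": -0.21}, {"jaw": -1, "x": 0.45, "y": 0.24, "z": 0.14, "roll": -0.28}, {"jaw": -1, "x": 0.49, "y": 0.257, "z": 0.151, "roll": -0.303}]}}

```text
clock: 6.47
tool_pos: [0.4395, 0.1132, 0.2292]
ee_rot: [-179.9, -0.2, 149.8]
contact_force: [0.6, 0.0, -3.9]
opening: 0.0136
grasp_force: 43.8
```

>>> {"api": "send_rows", "payload": {"commands": [{"jaw": -1, "x": 0.08, "y": 0.113, "z": 0.04, "roll": -0.07}, {"jaw": -1, "x": 0.16, "y": 0.226, "z": 0.08, "roll": -0.14}, {"jaw": -1, "x": 0.24, "y": 0.34, "z": 0.11, "roll": -0.21}, {"jaw": -1, "x": 0.3, "y": 0.42, "z": 0.14, "roll": -0.28}, {"jaw": -1, "x": 0.318, "y": 0.453, "z": 0.151, "roll": -0.303}]}}

```text
clock: 6.88
tool_pos: [0.431, 0.2233, 0.1993]
ee_rot: [-180.0, -0.2, 177.0]
contact_force: [-0.8, -0.4, -3.5]
opening: 0.0131
grasp_force: 43.9
```

>>> {"api": "send_rows", "payload": {"commands": [{"jaw": -1, "x": 0, "y": 0, "z": 0, "roll": 0}, {"jaw": -1, "x": 0, "y": 0, "z": 0, "roll": 0}, {"jaw": -1, "x": 0, "y": 0, "z": 0, "roll": 0}]}}

```text
clock: 7.13
tool_pos: [0.4324, 0.2199, 0.2007]
ee_rot: [180.0, -0.1, 176.4]
contact_force: [1.1, -0.9, -2.7]
opening: 0.0137
grasp_force: 43.9
```

Run:
```python
from plan import *
s=st();print(s,robot.read_state()["contact_force"]);plan([(.4334,.2206,.2046,176.5)])
a=[]
for n in("top","scene"):
    i=robot.get_image(n)[...,::-1];cv2.imwrite(f"pics/{n}3.png",i);u,v=proj(n,s[:3]-[0,0,.03])[0].astype(int);print(n,u,v);a.append(cv2.resize(i[v-40:v+40,u-53:u+53],(397,300),interpolation=cv2.INTER_CUBIC))
cv2.imwrite("pics/c4.png",np.hstack(a))
```

```text
[  0.4324035    0.21987548   0.20071785 176.35272915] [ 1.13414709 -0.86579247 -2.68930636]
x -0.005 y 0.004 z -0.019 roll -0.002 rows 1
top 207 215
scene 380 145
```

View pics/c4.png

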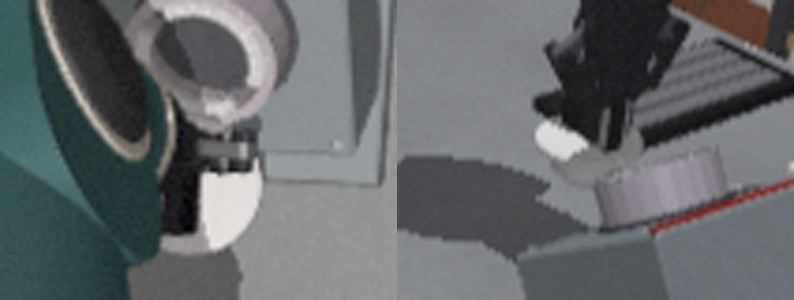

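The crop shows the cap upright beside the collar on its robot side, as planned. I check the cap's pose in the grip against predicted pixels before pressing.

Run:
```python
from plan import *
s=st();a=np.radians(s[3]);tx=np.array([np.cos(a),np.sin(a),0]);ty=np.array([np.sin(a),-np.cos(a),0]);up=np.array([0,0,1.])
c=s[:3]+up*.002-up*.061+tx*.021
u,v=proj("top",s[:3]-[0,0,.03])[0].astype(int)
f=lambda n,p:((proj(n,p)[0]-[u-53,v-40])*3.745).round(0)
print("disc right edge",f("top",c+up*.036+ty*.045),f("top",c+up*.036-ty*.045),"disc near robot",f("top",c+up*.036+tx*.045))
for k in(-1,1):print("bar top end",k,f("top",c+up*.076+tx*.032*k))
P=np.array([.4938,.2169,.189]);R=portR(-.0613)
for i in range(0,360,90):print("lip",f("top",P+R@[.0495*np.cos(np.radians(i)),.0495*np.sin(np.radians(i)),0]))
print("slots",[f("top",P+R@[.035*np.cos(np.radians(i)),.035*np.sin(np.radians(i)),0]) for i in(44,224)])
```

```text
disc right edge [124. 181.] [261. 188.] disc near robot [186. 253.]
bar top end -1 [178. 131.]
bar top end 1 [169. 233.]
lip [190. -11.]
lip [122.  54.]
lip [205. 123.]
lip [274.  62.]
slots [array([156.,  21.]), array([238.,  93.])]
```

Prediction and picture agree to about 1 px. Now the pivot, with a light grip.

>>> {"api": "send_rows", "payload": {"commands": [{"jaw": -1, "x": 0, "y": 0, "z": 0.02, "roll": 0}, {"jaw": -1, "x": 0, "y": 0, "z": 0.04, "roll": 0}, {"jaw": -1, "x": 0, "y": 0, "z": 0.055, "roll": 0}, {"jaw": -1, "x": 0, "y": 0, "z": 0.055, "roll": 0}], "squeeze": 20}}

```text
clock: 7.57
tool_pos: [0.4317, 0.2213, 0.19]
ee_rot: [179.9, -0.1, 176.6]
contact_force: [-13.0, -3.7, 19.7]
opening: 0.0136
grasp_force: 49.0
```

>>> {"api": "send_rows", "payload": {"commands": [{"jaw": -1, "x": 0.012, "y": 0, "z": 0.01, "roll": 0}, {"jaw": -1, "x": 0.022, "y": 0, "z": 0.022, "roll": 0}, {"jaw": -1, "x": 0.032, "y": 0, "z": 0.034, "roll": 0}, {"jaw": -1, "x": 0.04, "y": 0, "z": 0.046, "roll": 0}, {"jaw": -1, "x": 0.046, "y": 0, "z": 0.055, "roll": 0}]}}

```text
clock: 7.98
tool_pos: [0.4237, 0.2222, 0.1794]
ee_rot: [179.9, 0.1, 176.6]
contact_force: [-2.5, -0.6, 16.8]
opening: 0.0136
grasp_force: 50.8
```

>>> {"api": "send_rows", "payload": {"commands": [{"jaw": -1, "x": 0.006, "y": 0, "z": 0.01, "roll": 0}, {"jaw": -1, "x": 0.012, "y": 0, "z": 0.02, "roll": 0}, {"jaw": -1, "x": 0.018, "y": 0, "z": 0.03, "roll": 0}, {"jaw": -1, "x": 0.018, "y": 0, "z": 0.03, "roll": 0}]}}

```text
clock: 8.32
tool_pos: [0.4196, 0.2223, 0.1728]
ee_rot: [179.9, -0.0, 176.6]
contact_force: [-0.6, -0.3, -3.3]
opening: 0.0132
grasp_force: 48.6
```

Run:
```python
from plan import *
s=st();print(s,robot.read_state()["contact_force"])
a=[]
for n in("top","scene"):
    i=robot.get_image(n)[...,::-1];cv2.imwrite(f"pics/{n}4.png",i);u,v=proj(n,s[:3]-[0,0,.03])[0].astype(int);print(n,u,v);a.append(cv2.resize(i[v-33:v+33,u-44:u+44],(397,300),interpolation=cv2.INTER_CUBIC))
cv2.imwrite("pics/c5.png",np.hstack(a))
```

```text
[4.19576938e-01 2.22313920e-01 1.72823631e-01 1.76579041e+02] [-0.62216739 -0.32849255 -3.27180013]
top 209 221
scene 377 151
```

View pics/c5.png

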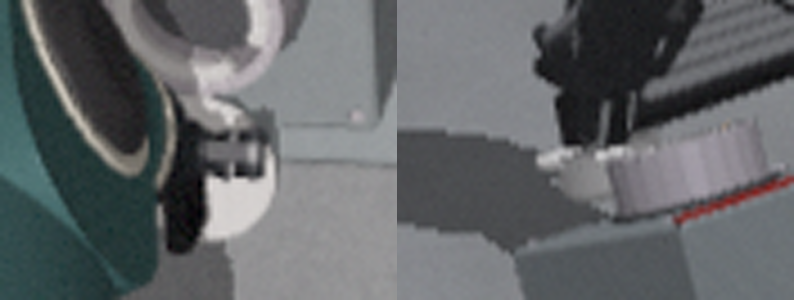

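The disc now appears edge-on like the lip in the scene view, and geometry puts the tilt at about 35°. Next I back off along the port axis, go upslope over the mouth and lower the nose in.

>>> {"api": "send_rows", "payload": {"commands": [{"jaw": -1, "x": 0.03, "y": 0, "z": -0.04, "roll": 0}, {"jaw": -1, "x": 0.06, "y": 0, "z": -0.08, "roll": 0}, {"jaw": -1, "x": 0.09, "y": 0, "z": -0.125, "roll": 0}, {"jaw": -1, "x": 0.109, "y": 0, "z": -0.156, "roll": 0}, {"jaw": -1, "x": 0.109, "y": 0, "z": -0.156, "roll": 0}], "squeeze": 40}}

```text
clock: 8.83
tool_pos: [0.3971, 0.224, 0.2056]
ee_rot: [179.8, 0.0, 176.7]
contact_force: [0.4, 0.5, -2.1]
opening: 0.013
grasp_force: 48.8
```

>>> {"api": "send_rows", "payload": {"commands": [{"jaw": -1, "x": -0.08, "y": 0, "z": -0.055, "roll": 0}, {"jaw": -1, "x": -0.17, "y": 0, "z": -0.12, "roll": 0}, {"jaw": -1, "x": -0.26, "y": -0.005, "z": -0.18, "roll": 0}, {"jaw": -1, "x": -0.34, "y": -0.01, "z": -0.235, "roll": 0}, {"jaw": -1, "x": -0.369, "y": -0.01, "z": -0.258, "roll": 0}]}}

```text
clock: 9.25
tool_pos: [0.4732, 0.2167, 0.2567]
ee_rot: [179.9, 0.1, 176.5]
contact_force: [0.4, 0.5, -3.1]
opening: 0.0133
grasp_force: 48.7
```

>>> {"api": "send_rows", "payload": {"commands": [{"jaw": -1, "x": 0, "y": 0, "z": 0, "roll": 0}, {"jaw": -1, "x": 0, "y": 0, "z": 0, "roll": 0}, {"jaw": -1, "x": 0, "y": 0, "z": 0, "roll": 0}]}}

```text
clock: 9.5
tool_pos: [0.47, 0.2172, 0.2546]
ee_rot: [180.0, -0.1, 176.6]
contact_force: [-0.8, 0.3, -3.2]
opening: 0.0133
grasp_force: 48.7
```

Run:
```python
from plan import *
s=st();print(s,robot.read_state()["contact_force"])
a=[]
for n in("top","scene"):
    i=robot.get_image(n)[...,::-1];cv2.imwrite(f"pics/{n}5.png",i);u,v=proj(n,s[:3]-[0,0,.03])[0].astype(int);print(n,u,v);a.append(cv2.resize(i[v-33:v+33,u-44:u+44],(397,300),interpolation=cv2.INTER_CUBIC))
cv2.imwrite("pics/c6.png",np.hstack(a))
```

```text
[  0.47001946   0.21718095   0.25461847 176.6480702 ] [-0.75084823  0.27158733 -3.17408102]
top 202 198
scene 390 135
```

View pics/c6.png

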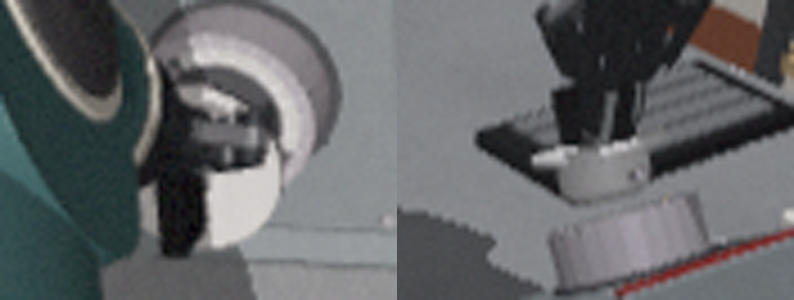

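The cap hangs above the mouth and is tilted. In the scene crop the lug shows at about (633,173), with the foot just above the lip. I compare against predicted tilts.

```bash
cat >> h.py <<'E'
def cap_pts(s,theta,off=.0205,gh=.061):
    # pose (foot p, R) of cap held by tool state s=(x,y,z,yaw) tilted theta
    a=np.radians(s[3]);tx=np.array([np.cos(a),np.sin(a),0]);up=np.array([0,0,1.]);t=np.radians(theta)
    X=-tx*np.cos(t)+up*np.sin(t);Z=tx*np.sin(t)+up*np.cos(t);Y=np.cross(Z,X)
    return s[:3]+up*.002-Z*gh-X*off,np.c_[X,Y,Z]
P=np.array([.4938,.2169,.189]);RP=portR(-.0613)
E
python3 - <<'E'
from plan import *
s=st();th=np.linspace(0,2*np.pi,73)
for n,(u,v) in(("scene",(390,135)),("top",(202,198))):
  for t in(25,30,35,40):
    p,R=cap_pts(s,t)
    f=lambda q:((proj(n,p+np.atleast_2d(q)@R.T)-[u-44,v-33])*4.51)
    D=f(np.c_[.045*np.cos(th),.045*np.sin(th),0*th+.030]);F=f(np.c_[.03*np.cos(th),.03*np.sin(th),0*th+.01])
    print(n,t,"disc L",D[D[:,0].argmin()].round(),"R",D[D[:,0].argmax()].round(),"bottom",D[D[:,1].argmax()].round(),"plugL",F[F[:,0].argmin()].round(),"R",F[F[:,0].argmax()].round(),"lug+",f([.037,0,.013])[0].round(),"lug-",f([-.037,0,.013])[0].round(), "port foot",((p-P)@RP).round(4), "ang",np.degrees(np.arccos(R[:,2]@RP[:,2])).round(1))
E
```

```text
scene 25 disc L [127. 164.] R [265. 139.] bottom [142. 168.] plugL [155. 190.] R [246. 174.] lug+ [237. 178.] lug- [164. 177.] port foot [-0.0112 -0.0011  0.0126] ang 10.0
scene 30 disc L [131. 171.] R [268. 138.] bottom [134. 172.] plugL [160. 195.] R [251. 174.] lug+ [241. 175.] lug- [169. 184.] port foot [-0.0062 -0.0011  0.0101] ang 5.0
scene 35 disc L [135. 177.] R [270. 136.] bottom [135. 177.] plugL [165. 199.] R [255. 173.] lug+ [244. 172.] lug- [175. 191.] port foot [-0.0009 -0.0011  0.0081] ang 0.1
scene 40 disc L [139. 182.] R [273. 134.] bottom [140. 182.] plugL [170. 203.] R [260. 172.] lug+ [248. 169.] lug- [181. 197.] port foot [ 0.0045 -0.0011  0.0065] ang 5.0
top 25 disc L [114. 151.] R [286. 166.] bottom [212. 242.] plugL [156. 142.] R [268. 153.] lug+ [207.  85.] lug- [214. 216.] port foot [-0.0112 -0.0011  0.0126] ang 10.0
top 30 disc L [114. 145.] R [287. 167.] bottom [215. 233.] plugL [156. 134.] R [269. 148.] lug+ [205.  79.] lug- [216. 206.] port foot [-0.0062 -0.0011  0.0101] ang 5.0
top 35 disc L [115. 139.] R [288. 161.] bottom [218. 223.] plugL [156. 125.] R [269. 139.] lug+ [204.  72.] lug- [218. 195.] port foot [-0.0009 -0.0011  0.0081] ang 0.1
top 40 disc L [115. 127.] R [288. 154.] bottom [220. 213.] plugL [156. 112.] R [269. 130.] lug+ [202.  67.] lug- [220. 183.] port foot [ 0.0045 -0.0011  0.0065] ang 5.0
```

Run:
```python
import cv2
ch="0123456789ABCDEFGHIJKLMNOPQ"
for n,(u0,u1,v0,v1) in(("scene",(370,416,126,152)),("top",(180,226,176,226))):
    g=cv2.imread(f"pics/{n}5.png");print(n,u0,v0)
    for v in range(v0,v1):print(v,"".join(ch[int(p.mean())//10] for p in g[v,u0:u1]))
```

```text
scene 370 126
126 DDCDDBCA9B92222222333389322278798A9ABBBBBBA998
127 DDABA9B9BBB4222222323489222266899BBBBBBA9989AA
128 AAAA9BBBBBA5222223333598322266ABBBBBAA9899ABBB
129 56ABBBBAA995222222333697222249BBBAB98A9ABBBBBB
130 35799A9899A732222423279722223BAAAAB9ABBBBBB9A9
131 3346778AABBA3232255338A522224AAABBBBBBBBAA9675
132 33344589BBBA4222245679943347FDCCCCCBBAA9765333
133 333334569999622234569999FFGEIFDCCBBA9774333322
134 33333334577EEEEE8889AGGGJIJGFEDBA9764433322222
135 23333338BFFIJFFFBBBCCJJHGFEDDCCA75433322222122
136 333335EGHIIJIDBCCCDDDFFEEDCDDDCB33333222222235
137 222335FFGGGGGFCCCCDDDDEEDDDDDCCB332222222356AB
138 A322349AABBBCDBCCCDDDEEEDDDDDCBB421222345ABBDD
139 DA8322455557ABBCCCDDEEEEEDDCBECB522335ABBDDDDD
140 DDCA63323336ABBCCDDDDEEEDDDA8EEB535AABDDDDDDDD
141 DDDDB8322225ABBCCCDDDEEEEDDBACDA6ABDDDDDDDDDDD
142 DDDDDCA83223ABBCCDDDDDEEEEDCBBBBBDDDDDDDDDDDDD
143 DDDDDDDCA6228ABBCCDDDDDDDDCBBABDDDDDDDDDDDCDDD
144 DDDDDDDDDB837ABBCCCCCCCBCBABBCCDDDDDDCCBBBBDDD
145 DDDDDDDDDDCA879BBBBBBAABBBCCCDDDDDCDCCCCA9ADDD
146 DDDDDDDDDDDDCA78999BBBCCCDDDDDCDCBCECDDDA99CDD
147 DDDDDDDDDDD
[... 2101 characters left out ...]
AEED22212112216FKKKKKKKLKLLKJEEEEEEEE
213 544554446AEED42212222216EKLKKKKKKKLKJFEEEEEEEE
214 545544446BEED52222220228HKLLKKKKKKLJFCCCDDDDDE
215 4444545459CDD42112110028GKKKKKKKKKJGEEEEEEDDDE
216 5554455558ABC7121121215AFKKKKKKLKIHFFFFFFFEEFF
217 55454455699996312221138DFKKKKKKIHGFFFFFFFFFFFF
218 4454444569999521221128DEFKLKHHFGFFFFFFFFFFFFFF
219 554454558999961221125ACCCFGFCBBFFFFFFFFFFFFFFF
220 655445579999971122237AAA9AAA99ACFFFFFFFFFFFFFF
221 6555466999998754444588888999999AEEFEEEEEFFEEFF
222 65578889999988888888889898888888ACCBBBCCBCCBBC
223 668999999999899999999899988899889DDDDDDEDDDDDC
224 78999999999999999999899999999999AEEEEEFEEEEEEE
225 799999999999899999899999999999999BEEEEEFEEEEFF
```

The pixel rows put the tilt at about 23°, with the cap slipped up about 3 mm in the pads. That is close enough: I lower the nose into the mouth until the upslope lug nearly touches the lip, then open so the cap settles onto both lugs.

Run:
```python
from plan import *
s=st()
for t in(20,23,26):
    p,R=cap_pts(s,t,.0205,.058)
    g=lambda q:((p+R@np.array(q)-P)@RP).round(4)
    print(t,"foot",g([0,0,0]),"lug+",g([.038,0,.010]),"lug-",g([-.038,0,.010]),"foot edges",g([.021,0,0])[::2],g([-.021,0,0])[::2],g([.029,0,.007])[::2],g([-.029,0,.007])[::2])
```

```text
20 foot [-0.0152 -0.0011  0.0184] lug+ [ 0.0241 -0.001   0.0182] lug- [-0.0493 -0.0012  0.0379] foot edges [0.0051 0.0129] [-0.0355  0.0238] [0.0146 0.0176] [-0.0414  0.0326]
23 foot [-0.0125 -0.0011  0.0166] lug+ [ 0.0267 -0.001   0.0185] lug- [-0.0476 -0.0012  0.0343] foot edges [0.008  0.0123] [-0.0331  0.021 ] [0.0173 0.0174] [-0.0394  0.0295]
26 foot [-0.0097 -0.0011  0.015 ] lug+ [ 0.0294 -0.001   0.0189] lug- [-0.0457 -0.0012  0.0308] foot edges [0.011  0.0117] [-0.0305  0.0183] [0.02   0.0174] [-0.0373  0.0265]
```

>>> {"api": "send_rows", "payload": {"commands": [{"jaw": -1, "x": -0.03, "y": 0, "z": 0.005, "roll": 0}, {"jaw": -1, "x": -0.05, "y": 0, "z": 0.015, "roll": 0}, {"jaw": -1, "x": -0.07, "y": 0, "z": 0.028, "roll": 0}, {"jaw": -1, "x": -0.09, "y": 0, "z": 0.041, "roll": 0}, {"jaw": -1, "x": -0.09, "y": 0, "z": 0.041, "roll": 0}]}}

```text
clock: 10.02
tool_pos: [0.4896, 0.2157, 0.2464]
ee_rot: [-180.0, -0.1, 176.6]
contact_force: [-0.1, -0.3, -3.3]
opening: 0.0136
grasp_force: 48.7
```

>>> {"api": "send_rows", "payload": {"commands": [{"jaw": -1, "x": 0, "y": 0, "z": 0, "roll": 0}, {"jaw": -1, "x": 0, "y": 0, "z": 0, "roll": 0}]}}

```text
clock: 10.18
tool_pos: [0.489, 0.216, 0.2471]
ee_rot: [180.0, -0.1, 176.6]
contact_force: [-0.2, -0.3, -3.3]
opening: 0.0133
grasp_force: 48.7
```

```bash
cat > px.py <<'E'
from plan import *
import sys
k=sys.argv[1];ch="0123456789ABCDEFGHIJKLMNOPQ"
print(st().round(4),robot.read_state()["contact_force"].round(1),robot.read_state()["opening"].round(4))
for n,(u0,u1,v0,v1) in(("scene",(372,420,124,160)),("top",(184,236,168,222))):
    if len(sys.argv)>2 and n not in sys.argv[2:]:continue
    g=robot.get_image(n)[...,::-1];cv2.imwrite(f"pics/{n}{k}.png",g);print(n,u0,v0)
    for v in range(v0,v1):print(v,"".join(ch[int(p.mean())//10] for p in g[v,u0:u1]))
E
python3 px.py 6 scene
```

```text
Traceback (most recent call last):
  File "px.py", line 4, in <module>
    print(st().round(4),robot.read_state()["contact_force"].round(1),robot.read_state()["opening"].round(4))
                                                                     ^^^^^^^^^^^^^^^^^^^^^^^^^^^^^^^^^^^
AttributeError: 'float' object has no attribute 'round'
```

>>> {"api": "send_rows", "payload": {"commands": [{"jaw": -1, "x": -0.006, "y": 0, "z": 0.008, "roll": 0}, {"jaw": -1, "x": -0.012, "y": 0, "z": 0.016, "roll": 0}, {"jaw": -1, "x": -0.012, "y": 0, "z": 0.016, "roll": 0}]}}

```text
clock: 10.43
tool_pos: [0.4903, 0.2162, 0.2451]
ee_rot: [179.9, -0.2, 176.7]
contact_force: [-24.9, -4.3, 28.8]
opening: 0.0135
grasp_force: 57.9
```

>>> {"api": "send_rows", "payload": {"commands": [{"jaw": -1, "x": -0.006, "y": 0, "z": 0.008, "roll": 0}, {"jaw": -1, "x": -0.012, "y": 0, "z": 0.016, "roll": 0}, {"jaw": -1, "x": -0.012, "y": 0, "z": 0.016, "roll": 0}]}}

```text
clock: 10.68
tool_pos: [0.4903, 0.2164, 0.2429]
ee_rot: [179.9, -0.5, 176.7]
contact_force: [-57.2, -8.9, 64.9]
opening: 0.0134
grasp_force: 93.4
```

```bash
sed -i 's/,robot.read_state()\["opening"\].round(4)//' px.py; python3 px.py 6
```

```text
[  0.4903   0.2164   0.2429 176.6992] [-57.2  -8.9  64.9]
scene 372 124
124 DDDDCCCDDACA9B53333323333322233232358AAABBBBBA98
125 DDDDDDACA9B9BB9642323323223332323349ABBBBBBA9999
126 CDDBCA9B9BBBBB995323222223332244448BBBBBA9999AAB
127 ABA9B9BBBBBAA866422232323322123676BBBA9989AABBBB
128 AA9BBBBBAA876332222332333452222778A99899ABBBBBBA
129 9BBABAA9899922222222333347822227688A9ABBBBBBA996
130 79AA9999AABB3222221232336992222849ABBBBBBAA96643
131 56778AABBBAB522223223322797222394BBBBBA997753332
132 334589BBB9A9522222233233896222486BBAA96653433222
133 333356999899932222233223894222687A87644333323221
134 3333345669ABB32222222334993222676754333322221223
135 33333334589AB4231222222499222255433443222222335A
136 33333333456895222222323698222146588789322235AABD
137 223333333345552222233327972212499BBBBC4356ABDDDD
138 22333333333335322223565895244CFCCCDCB96ABBDDDDDD
139 8323333333333322222256899BFDEHIDDCAACABDDDDDDDDD
140 CA6222333333333354A878AHGHJHIGFDCBABDDDDDDDDDDDD
141 DDB8322223388EEE88DBCCCKIGGFFDCDCBDDDDDDDDDDDDDD
142 DDDCA72258EFFIIHBBCCDDDFGEEDDDDDCBCDDDDDDDDDDDDD
143 DDDDDCA7CDHGGGGFC
[... 3269 characters left out ...]
EEEEEEEEEEEEEDEE
210 89999999999812112226DIJJJIHGFEEEEEEEEDEEEEEEEEEEEEEE
211 AA999999999831212237BDDEGFEEEEDEEEEEEEDEEEEEEEEEEEEE
212 99899999999952221258999AEEEEEEEEEEEEEEEEEEEEEEEEEEEE
213 89999888988865444579998AEEEEEEEEEEEEEEEEEEEEEEEEEEEE
214 999998999999998888989999BBDDCCCDDDCCDDDDDEEEEEEEEEEE
215 999998999999A99A9999999999BEEEEEEEEEEEDDDDEDCDDDCDCD
216 9999999999999999999999A999BFFFFFFFFFFFFEFFEEEEEEEEEE
217 999999999AA9999999999A9999BFFFFFFFFFFFFFFFFFFFFFFFFF
218 999999A9999999A99999999A99BFFFFFFFFFFFFFFFFFFFFFFFFF
219 9999989999A99999999999A99AACFFFFFFFFFFFFFFFFFFFFFFFF
220 999999999999999999999A99A99BFFFFFFFFFFFFFFFFFFFFFFFF
221 999999998888888888888999999AEEEEEEFEFFEEFFFFFFFFFFFF
```

The upslope lug is on the lip, but the force is too high. I ease back 4 mm and then open to a loose gap so the cap can settle.

>>> {"api": "send_rows", "payload": {"commands": [{"jaw": -1, "x": 0.012, "y": 0, "z": -0.016, "roll": 0}, {"jaw": -1, "x": 0.014, "y": 0, "z": -0.02, "roll": 0}, {"jaw": -1, "x": 0.014, "y": 0, "z": -0.02, "roll": 0}]}}

```text
clock: 11.03
tool_pos: [0.4897, 0.2158, 0.2445]
ee_rot: [180.0, -0.2, 176.6]
contact_force: [-7.3, -1.2, -4.3]
opening: 0.0134
grasp_force: 68.3
```

>>> {"api": "send_rows", "payload": {"commands": [{"jaw": -0.5, "x": 0, "y": 0, "z": 0, "roll": 0}, {"jaw": -0.5, "x": 0, "y": 0, "z": 0, "roll": 0}, {"jaw": -0.5, "x": 0, "y": 0, "z": 0, "roll": 0}, {"jaw": -0.5, "x": 0, "y": 0, "z": 0, "roll": 0}]}}

```text
clock: 11.37
tool_pos: [0.4913, 0.2159, 0.245]
ee_rot: [179.9, -0.0, 176.6]
contact_force: [0.4, -0.7, -0.5]
opening: 0.0217
grasp_force: 0.0
```

```bash
python3 px.py 7 scene
```

```text
[  0.4913   0.2159   0.245  176.6075] [ 0.4 -0.7 -0.5]
scene 372 124
124 DDDDDDCDDACA9732322333323323423222336A9ABBBBBAA9
125 DDDDDDACA9B9BA85223333322242222243269BBBBBBA9999
126 DDCACA9B9BBBBB985323332232422222684ABBBBA9999AAB
127 ABA9B9BBBBBAA9886423333323422222595BBA9989AABBBB
128 AA9BBBBB9A9986654222223347522222595A9899ABBBBBBA
129 ABBBBAA8996654222222222479322222677A9ABBBBBBA986
130 79AA9899A95222222223333598222223859BBBBBBAA96653
131 56778AABB8222322223323369822222284BBBBA996654332
132 333589BBB8222322223222379722222395BAA97653423222
133 333356999852222222333338952122248697653332322222
134 333334566962222222232339942322268554433322221223
135 33333344586222222333234993222227733323222112335A
136 33333333345222222233334992212228655732221235AABD
137 2333333333432222225533698322234AAAAA221356ABDDDD
138 3222333333322222224676897224CAACCDA9446ABBDDDDDD
139 832223333333222222226699ABABEDDA9956AABDDDDDDDDD
140 CA62222333332222222339BCDEEDDCC76AABDDDDDDDDDDDD
141 DDB833223333322245CAACEEEEDDCCCABDDDDDDDDDDDDDDD
142 DDDCA833223357B9AAEDDEDEEDDDDCCCDDDDDDDDDDDDDDDD
143 DDDDDCA6377DDCFCCCDC
[... 176 characters left out ...]
AA99CDDDDDD
147 DDDDDDDCDDDCABBCCDDDDEEEEEDB9DDDDFEEAAA99BCDDCCD
148 DDDDDDDDDDDDAABBCCDDDEEEEEEDCEFFEEEECAA99BDDDCDD
149 DDDDDDDDDDDDAABBCCDDDDEFFFFFFFFFEEEEDCAA9ADDDDCD
150 DDDDDDDDDDDDBABBCCCDEDEFFGGGFFFFEEEEDDAA99CDDCDD
151 DDDDDDDDDDDEBAACEDDEEEEFFGGGFFFFEEEEEDAA99BDDCDC
152 DEDDDDDDDCBDDBADEDDEEEEFFGGGFEEFFEEEEDCA99ACDCCC
153 DDDDDDDCCA8BDCBDDDDEEEEEFFGGFFFFEEEEEDDCA99CDDCC
154 DDDDDDDB9AABCCCDDDDEEEEEFFGFFFFFFEEEEDDDA99CEEFB
155 ADDDDDDB8AAACCCCDDDDEEEEFFFFFFEFFEEEEEDDC99BBBC8
156 7ADDDDDC8AAABCCDDDDDEEEEEFFFGFFFFFEEEEDDD9875466
157 7BDDDDDD99AABCCCDDDDDEEEEFFFGFEFFFEEEEDBB8645776
158 BDDDDDDDA8AABCCCDDDDEEEEEFFGFFEEFFEEBCA786566868
159 DDDDDDDDB89ABCCCCDDDDEEEEEFFFFFEECCB7866766689AB
```

The cap has settled: its disc edge in the scene (378,146)-(403,139) is now parallel to the lip. Next I raise the fingers a little and steer the bar counterclockwise in a loose gap toward the slots.

```bash
cat > arc.py <<'E'
from plan import *
def wp(phi,r=.024,d=.020,up=.002,mid=.006):
    f=np.radians(phi);zt=.046+d
    q=P+RP@[r*np.cos(f),r*np.sin(f),zt-mid]
    z=(P+RP@[r*np.cos(f),r*np.sin(f),zt])[2]+up
    return q[0],q[1],z,176.5+np.degrees(np.arctan2(np.sin(f),np.cos(f)*np.cos(np.radians(35))))
E
python3 - <<'E'
from arc import *
print(np.round(wp(0),4));plan([wp(0)])
for a,b in((0,12),(12,24),(24,36),(36,44),(44,52)):plan([wp(b)],start=wp(a))
E
```

```text
[  0.4791   0.2178   0.2588 176.5   ]
x 0.062 y 0.006 z -0.070 roll 0.001 rows 1
x 0.002 y 0.025 z 0.002 roll -0.162 rows 3
x 0.000 y 0.025 z 0.004 roll -0.155 rows 2
x -0.001 y 0.024 z 0.007 roll -0.145 rows 2
x -0.002 y 0.015 z 0.006 roll -0.090 rows 2
x -0.002 y 0.015 z 0.007 roll -0.085 rows 2
```

>>> {"api": "send_rows", "payload": {"commands": [{"jaw": -0.43, "x": 0.02, "y": 0.003, "z": -0.05, "roll": 0}, {"jaw": -0.43, "x": 0.062, "y": 0.006, "z": -0.07, "roll": 0}, {"jaw": -0.43, "x": 0.062, "y": 0.006, "z": -0.07, "roll": 0}]}}

```text
clock: 11.67
tool_pos: [0.478, 0.2184, 0.2601]
ee_rot: [179.9, -0.0, 176.7]
contact_force: [-0.9, 0.2, -0.1]
opening: 0.0244
grasp_force: 0.0
```

>>> {"api": "send_rows", "payload": {"commands": [{"jaw": -0.43, "x": 0.001, "y": 0.008, "z": 0.001, "roll": -0.05}, {"jaw": -0.43, "x": 0.002, "y": 0.016, "z": 0.001, "roll": -0.1}, {"jaw": -0.43, "x": 0.002, "y": 0.025, "z": 0.002, "roll": -0.162}]}}

```text
clock: 11.92
tool_pos: [0.4784, 0.2229, 0.2587]
ee_rot: [179.9, -0.0, -168.6]
contact_force: [-0.3, -0.3, 0.1]
opening: 0.0243
grasp_force: 0.2
```

>>> {"api": "send_rows", "payload": {"commands": [{"jaw": -0.43, "x": 0, "y": 0.008, "z": 0.001, "roll": -0.05}, {"jaw": -0.43, "x": 0, "y": 0.016, "z": 0.002, "roll": -0.1}, {"jaw": -0.43, "x": 0, "y": 0.025, "z": 0.004, "roll": -0.155}]}}

```text
clock: 12.17
tool_pos: [0.4783, 0.2276, 0.2585]
ee_rot: [180.0, 0.1, -154.7]
contact_force: [2.5, -5.2, 11.1]
opening: 0.0243
grasp_force: 10.0
```

>>> {"api": "send_rows", "payload": {"commands": [{"jaw": -0.43, "x": 0, "y": 0.008, "z": 0.002, "roll": -0.05}, {"jaw": -0.43, "x": 0, "y": 0.016, "z": 0.004, "roll": -0.1}, {"jaw": -0.43, "x": -0.001, "y": 0.024, "z": 0.007, "roll": -0.145}]}}

```text
clock: 12.42
tool_pos: [0.4766, 0.2318, 0.2573]
ee_rot: [180.0, 0.1, -141.6]
contact_force: [0.5, -4.1, 7.6]
opening: 0.0245
grasp_force: 10.9
```

```bash
python3 px.py 8
```

```text
[   0.4766    0.2318    0.2573 -141.6199] [ 0.5 -4.1  7.6]
scene 372 124
124 DDDDDCDCDACA9B9BBBBB9A9933333888BAA98A9ABBBBBA98
125 DDDDCDACA9B9BBBBBA9989883333397899A99BBBBBB99989
126 DDDACA9B9BBBBB9A9896678733233A6A9ABBBBBBA9A9AAAB
127 ABAAB9BBBBB99988767432873323496BBBBBB99989AABBBB
128 9A9BBBBBA9987765533222953323596ABBAA9899ABBBBABA
129 ABBBBAA888664533333223A53333785A998AAABBBBBB9997
130 79AA9999A7532232323324A42323883899ABBBBBBA996553
131 56778AABB6332233232325A444329628ABBBBBA996643333
132 334589BBB73333322332248688769527BBBA996653423322
133 33335699983233332332225577778326AA97653323222222
134 333334566943222322222222233442247754333222122223
135 33333344584233323222223222222322433333221222436A
136 33333333444323332222233222222222455573222235AABD
137 223333333333322332322232223457AAABAAA52355ABDDDD
138 22333333333222323222338ACEAABCDDCBBBA75ABBDDDDDD
139 83322333333323323279CFFHIJDCCCCBBA99BBBDDDDDDDDD
140 CA62223333333248CEEGHJHGFFCCCCBBABBBDDDDDDDDDDDD
141 DDB8322223377DDFGHGFFFEEDDCDDDCCBDDDDDDDDDDDDDDD
142 DDDCA83267BDDGGEEEDCCDDFEEEDDDCCCCDDDDDDDDDDDDDD
143 DDDDDCA7BBEDDDCB
[... 3270 characters left out ...]
EDEEEEEEEEEEEEEE
210 BB9999999998422333322233AIKKJJHGEEEEEEEEEEEEEEEEEEEE
211 AA9999999999842233332229IKJIHGEEEEEEEEEEEEEEEEEEEEEE
212 99889899999998233332324CGGGFEDEEEEEEEEDEEEEEEEEEEEEE
213 99998889998988423333338DEEEEEEEEEEEEEEEEEEEEEEEEEEEE
214 99998899999999853333369BCDDDCCCDCCCCCDDDDEEEEEEEEEEE
215 99999899999999983334699AEEEEEEEEEEEEEEDDDDDDCDDDCCCD
216 9999999999999A997688999BFFFFFFFFFFFFFFEEFFFEEEEEEEEE
217 8999999999999AA99899999ACFFFFFFFFFFFFFFFFFFFFFFFFFFF
218 99999999A999AA9999999A99BFFFFFFFFFFFFFFFFFFFFFFFFFFF
219 99999999A999999999999999BFFFFFFFFFFFFFFFFFFFFFFFFFFF
220 99999999999999999999999AACFFFFFFFFFFFFFFFFFFFFFFFFFF
221 9999999888888888888989999AEEEEEEEEEEEEEFFFFFFFFFFFFF
```

The cap follows the fingers. I continue to 44° and then past it to feel for the drop.

>>> {"api": "send_rows", "payload": {"commands": [{"jaw": -0.36, "x": 0, "y": 0.005, "z": -0.012, "roll": -0.03}, {"jaw": -0.36, "x": -0.001, "y": 0.01, "z": -0.01, "roll": -0.06}, {"jaw": -0.36, "x": -0.002, "y": 0.015, "z": -0.008, "roll": -0.09}, {"jaw": -0.36, "x": -0.002, "y": 0.015, "z": -0.008, "roll": -0.09}]}}

```text
clock: 12.85
tool_pos: [0.4742, 0.235, 0.2581]
ee_rot: [179.9, 0.0, -133.6]
contact_force: [0.9, -0.9, 1.2]
opening: 0.0274
grasp_force: 2.5
```

>>> {"api": "send_rows", "payload": {"commands": [{"jaw": -0.36, "x": -0.001, "y": 0.005, "z": 0.002, "roll": -0.03}, {"jaw": -0.36, "x": -0.002, "y": 0.01, "z": 0.004, "roll": -0.06}, {"jaw": -0.36, "x": -0.002, "y": 0.015, "z": 0.007, "roll": -0.085}, {"jaw": -0.36, "x": -0.002, "y": 0.015, "z": 0.007, "roll": -0.085}]}}

```text
clock: 13.18
tool_pos: [0.4723, 0.2372, 0.2565]
ee_rot: [179.9, 0.0, -126.0]
contact_force: [1.2, -0.4, 0.9]
opening: 0.0274
grasp_force: 2.0
```

```bash
python3 px.py 9
```

```text
[   0.4723    0.2372    0.2565 -126.0242] [ 1.2 -0.4  0.9]
scene 372 124
124 DDDDDDDCCACA9B9BBBBBAA425A432434A9998A9ABBBBBAA9
125 DDCDCCACA9B9BBBBBAA989337A32332598A9ABBBBBBA9989
126 CDDACA9B9BBBBBAA8896772289333337AABBBBBBA9989AAB
127 ABA9B9BBBBBAA9996774532299232338BBABBA9989AABBBB
128 AA9BBABBAA98766755332223A8333239BBA99999ABBBBBBA
129 ABABBA99875645333233322496333349A98A9ABBBBABA987
130 799A89998443333333322325A433234999ABBBBBBA997653
131 56788AABA333323333333235A7445569ABBBBBA996753333
132 33458ABBB33333332332233478777776BBBAA96754422222
133 33345699943323323323333336655641AA87653323322222
134 333334567533333333332232322222227654332232222223
135 33333334553333333333322332222222333333222122336A
136 3333333334233333333233332222445578AA72222335AABD
137 223333333333333322333227A8GEEBAABBDCA52356ABDDDD
138 32233333333333323337ADFFHGKIHDCBBBAAA85ABBDDDDDD
139 83222333332333339CFFHIJHGFFEDCBA9999ABBDDDDDDDDD
140 CA622223332238FDFHJGGFFDCCBCCCCBAAABCDDDDDDDDDDD
141 DDB83232337EDEJHFFEDCCCDDEEDDDDCBBCDDDDDDDDDDDDD
142 DDDCA8326BDHFEDDCBBCDDEEEEEEDDDCBCDDDDDDDDDDDDDD
143 DDDDDCA9BEDDBBAB
[... 3270 characters left out ...]
EEEDEEEEEEEEEDEE
210 BB99999999874333344232224CIJJJHGEEEDEEEDEEEEEEEEEEEE
211 AA9999999999863334442334AIJHHGFEEEEEEEEEEEEEEEEEEEEE
212 999999999999985233344327EGGFEEEEEEEEEEEEEEEEEEEEEEEE
213 89989889988989853333444AEEEEEEEEEEEEEDEEEEEEEEEEEEEE
214 99999899999999986333347DCDDDCCDDDCCDDDDDDEEEEEEEEEEE
215 9999989999999999963468AFEEEEEEEEEEEEEEDDDDDDCDDDCDDD
216 999999999999A9A9998789ACFFFFFFFFFFFFFFEEEFEEEEEEEEEE
217 9999999AA9AAAA99A999999BFFFFFFFFFFFFFFFFFFFFFFFFFFFF
218 99999999A99999999999999BFFFFFFFFFFFFFFFFFFFFFFFFFFFF
219 999999A99A99999999999AABFFFFFFFFFFFFFFFFFFFFFFFFFFFF
220 99999899999999999999999ACFFFFFFFFFFFFFFFFFFFFFFFFFFF
221 999999988888878888888899AEEEEEFEEEEFEEEFFFFFEFFFFFFF
```

Not sunk yet: the bar lies at about 40° (top edge line from (201,194) to (211,204)). I keep turning.

Run:
```python
from arc import *
for a,b in((52,58),(58,64),(64,70)):plan([wp(b)],start=wp(a))
```

```text
x -0.002 y 0.011 z 0.006 roll -0.061 rows 1
x -0.001 y 0.011 z 0.006 roll -0.059 rows 1
x -0.001 y 0.011 z 0.007 roll -0.058 rows 1
```

>>> {"api": "send_rows", "payload": {"commands": [{"jaw": -0.36, "x": -0.001, "y": 0.005, "z": 0.003, "roll": -0.03}, {"jaw": -0.36, "x": -0.002, "y": 0.011, "z": 0.006, "roll": -0.061}, {"jaw": -0.36, "x": -0.002, "y": 0.011, "z": 0.006, "roll": -0.061}]}}

```text
clock: 13.53
tool_pos: [0.4707, 0.2388, 0.2551]
ee_rot: [179.9, -0.0, -120.5]
contact_force: [0.5, -0.5, 0.7]
opening: 0.0273
grasp_force: 0.2
```

>>> {"api": "send_rows", "payload": {"commands": [{"jaw": -0.36, "x": -0.001, "y": 0.005, "z": 0.003, "roll": -0.03}, {"jaw": -0.36, "x": -0.002, "y": 0.011, "z": 0.006, "roll": -0.06}, {"jaw": -0.36, "x": -0.002, "y": 0.011, "z": 0.006, "roll": -0.06}]}}

```text
clock: 13.78
tool_pos: [0.4692, 0.2403, 0.2541]
ee_rot: [179.9, 0.0, -115.2]
contact_force: [0.1, -0.5, 1.9]
opening: 0.0276
grasp_force: 0.7
```

```bash
python3 px.py 10 scene
python3 - <<'E'
import cv2,numpy as np
g=cv2.imread("pics/scene10.png");
cv2.imwrite("pics/c10.png",cv2.resize(g[110:175,352:440],(792,585),interpolation=cv2.INTER_CUBIC))
E
```

```text
[   0.4692    0.2403    0.2541 -115.1878] [ 0.1 -0.5  1.9]
scene 372 124
124 CDDDCDCCDACA9B9BBBBBA53335A8333337999A9ABBBBBAA9
125 CCCDDCACA9B9BBBBBAA9842327A6233338AAABBBBBBA9999
126 DDDBCAAB9BBBBBAA9999953328A433233ABBBBBBA9A89AAB
127 ABAAB9BBBBB9999999ABB73229A433334BBBBA9989AABBBB
128 9A9BBBBBAA9899AABBBA96322AA433236BAA9899ABBBBBBA
129 ABBBBAA8899AABBBA98652223A932222798A9ABBBBBBA996
130 799A9899AABBBB98653333224983323279ABBBBBBAA96653
131 46778AABBBB98854333333325A9555559BBBBBAA87753332
132 344589BB998543333333333348977798BBBAA97653332322
133 3333579855333333333333333465669BAA97753333222222
134 333334533333333333333333332322798754333322222223
135 33333333333333333333333332222244433233221222335A
136 33333333333333333333233333222223333222212235AABD
137 3333323333333333333333333332688B8997222355ABDDDD
138 22233333233333333333333389CFFGFGECCB645ABBDDDDDD
139 833223333333333333333B9FGHIJHFFEDBBA9ABDDDDDDDDD
140 CA53223333333333339CFIHJHGFECBA9999ACDDDDDDDDDDD
141 DDB83232223333368FGIJHGFDCBCBCBBAABCDDDDDDDDDDDD
142 DDDCA832223338GFFJHGFDBCCDDDDCCBABCDDDDDDDDDDDDD
143 DDDDDCA63238DFJG
[... 180 characters left out ...]
DA99CCCDDDD
147 DDDDDDDBBA9AAABCCDDDDDEEIIIHIFEDDFEEDDC99BCCDCDD
148 DDDDDDDAAA99AABBCCCDDDFHLJJHGGFFEEEEDDD99BDDDDDD
149 DDDDDDDBBAABAABBCCDDGFHIIHHFFFFFEEEEDDDB9ADDCCCD
150 DDDDDDDDCCCDCABBCCFFHFFGFGGGFFFFEEEEDDDC99CCCCCD
151 DDDDDDDDDDDCCAACDDFFEEEFFGGFFEFEFEEEEDDDB9BDDCCC
152 DDDDDDDDDCBBDBACEDDEEEEEFFFFFEFFFEEEEDDDC9ACDCDC
153 DDDDDDDCCA9BDCADDDDEEEEEFFGFFEEFFEEEEDDDCB9DDDCD
154 DDDDDDDB9A9BCCCDDDDDEEEEFFFGGFEFFEEEEDDDCC9CEEFB
155 DDDDDDDB8AABBCCCDDDDEEEEFFFFFFEFEEEEEEDDDBBBBBC8
156 DDDDDDDC8AAABCCCDDDDEEEEEFFFGFEEEFEEEEDDDCA86598
157 DDDDDDDD99AABCCCDDDDEEEEEFFFFFEEFEEEEEDBB9755798
158 DDDDEDDDA8AABCCCCDDDDEEEEFFGFFEFEEEEBCA786566768
159 DDDDDDDDC89AACCCCDDDDEEEEEFGGFFEFCDA7866666689AB
```

```bash
cat > pt.py <<'E'
from plan import *
import sys
ch="0123456789ABCDEFGHIJKLMNOPQ"
g=robot.get_image("top")[...,::-1];cv2.imwrite(f"pics/top{sys.argv[1]}.png",g)
for v in range(178,218):print(v,"".join(ch[int(p.mean())//10] for p in g[v,184:232]))
E
python3 pt.py 10
```

```text
178 22333433333358DFKKLKKJJKKLKKKKJIHHHGEDDDDCCCB889
179 13333553423337BEGGFFEDDFGHIKKKKJIHHHGEDDCCCCC988
180 2333455433335ACGEEDFFFGGECEGIKKKKKIHHGEDCCCCCA88
181 3233355442336CEJIIIIHHHGGHGEDGIKKKJIHHGECCCCBB98
182 2223355443348DFJJJJJJJIHHHIHGEEILKKJIHIGCCCCBB98
183 223334553335ADFJJJJJJJJIJIHGFHGEIKKKKHHHECCBBBA8
184 22333453444ADEIJJJJJJJJJJJJIGGEGEILKKIHHGECBBBA8
185 223333535ACEIIJJJJJJJJJJJJJJJHGEFEJKKJIHHGABBBA8
186 222333336CDEJJJJJJJJJJJJJJJJJJIGFFEKKKJIHHDBBBA8
187 223332325CDDGJJJJJJJJJJJJJJJJJJJGGDHKJKJHHFBBAA8
188 22322323378AEJJJJJJJJJJJJJJJJJJJJGDEKKKJHHGBAAA8
189 2222132222259FJJJJJJJJJJJJJJJJJJJIFBHKKJHHHDAA98
190 12322233322439FJJJJJJJJJJJJJJJJJJJIFEKKJIJHEAA88
191 132232234652349DHJJJJJJJJJJJJJJJJJJIFKKJIIHEA988
192 2222322489997335BHJJJJJJJJJJJJJJJJJJGHKJIHHFA989
193 2234412379AA97235BFJJJJJJJJJJJJJJJJJIGKJIHHF9889
194 249C911135678523248DHJJJJJJJJJJJJJJJJGIJIHHF989C
195 25AD7122222443223235BFJJJJJJJJJJJJJJJIGJIIIF889D
196 2499222121222332332248DHJJJJJJJJJJJJJIFJHIHC88AE
197 25742111110233322223325BHJJJJJJJJJJJJJGIHHGB9CDE
198 364212220121223232222235BGJJJJJJJJJJ
[... 319 characters left out ...]
IGEEDEEEEEE
205 4734568862234455222332323232227FJJJJIGEEEDDEEEEE
206 477753698732334554333222322233AIJJJJFEEEEEEEEEEE
207 378887899974232344432233223326FJJJJHEDEEEDEEEEEE
208 35578899999864333455333232233AIJJIGEEEEEEEEEEEEE
209 22379999989987522334543222238HJHHFEEEEEDEEEEEEEE
210 7669998999899886423344532334BGGFEEEEEEEEEEEEEEEE
211 A989999999999998752334444247DEEEEEEEEEEDEEEEEEEE
212 998898999999999998953334445BEEEEEEEEDEDEEEEEEEEE
213 8899888888888888889B6233359DEEEEEEEEEEEEEEEEEEEE
214 9999989999999999999A863349BCCCCCCCCCDDDDDEEEEEEE
215 999999999A999A9999999AC59EEEEEEEEEEEEEDDDDEDCDDD
216 999998999999999999999ACDEFFFFFFFFFFFFFEFFFEEEEEE
217 999999A9999999A9999999ACFFFFFFFFFFFFFFFFFFFFFFFF
```

Run:
```python
from arc import *
for d in(.02,.01):
  for phi in(36,40,44,48,52,56):
    f=np.radians(phi);A=np.array([[np.cos(f),-np.sin(f),0],[np.sin(f),np.cos(f),0],[0,0,1]])
    e=lambda x,y,z:proj("top",P+RP@(A@np.array([x,y,z-.030+d])))[0]
    a,b=e(.005,-.007,.036),e(-.03,-.007,.036);tt=(e(-.032,-.007,.076),e(-.032,.007,.076))
    k=(b[0]-a[0])/(b[1]-a[1]);print(d,phi,"du/dv %.2f"%k,"u at v=195: %.1f"%(a[0]+k*(195-a[1])),"low end top corners",tt[0].round(1),tt[1].round(1))
```

```text
0.02 36 du/dv 0.90 u at v=195: 206.7 low end top corners [210.1 212.4] [205.5 215.1]
0.02 40 du/dv 1.01 u at v=195: 206.8 low end top corners [210.6 211.7] [206.4 214.8]
0.02 44 du/dv 1.14 u at v=195: 207.0 low end top corners [211.1 211.1] [207.2 214.4]
0.02 48 du/dv 1.29 u at v=195: 207.2 low end top corners [211.6 210.4] [208. 214.]
0.02 52 du/dv 1.45 u at v=195: 207.4 low end top corners [211.9 209.7] [208.7 213.5]
0.02 56 du/dv 1.65 u at v=195: 207.7 low end top corners [212.3 208.9] [209.3 213. ]
0.01 36 du/dv 0.89 u at v=195: 209.7 low end top corners [211.3 210.2] [206.8 212.9]
0.01 40 du/dv 1.01 u at v=195: 210.0 low end top corners [211.8 209.6] [207.6 212.6]
0.01 44 du/dv 1.14 u at v=195: 210.4 low end top corners [212.3 208.9] [208.4 212.2]
0.01 48 du/dv 1.28 u at v=195: 210.9 low end top corners [212.8 208.2] [209.2 211.8]
0.01 52 du/dv 1.45 u at v=195: 211.4 low end top corners [213.1 207.5] [209.9 211.4]
0.01 56 du/dv 1.64 u at v=195: 212.1 low end top corners [213.4 206.8] [210.6 210.8]
```

The top-view edge slope puts the bar at about 50°, so it has passed the slot, and the cap is rocked sideways about the lug line. I slide the fingers toward the bar's middle and deeper with a narrower gap, which holds the cap in line. Then I sweep back clockwise slowly.

Run:
```python
from arc import *
s=st();s[3]%=360;print(s)
w1=wp(57,.008,mid=.008,up=.0);w2=wp(52,.005,mid=.0115,up=-.011)
plan([w1,w2],start=s);print(np.round(w1,4),np.round(w2,4))
for b in(48,44,40,36):
    w=wp(b,.005,mid=.0115,up=-.011);plan([w],start=w2);w2=w
```

```text
[4.69322107e-01 2.40168589e-01 2.54171381e-01 2.44632253e+02]
x 0.077 y -0.010 z 0.043 roll 0.068 rows 1
x 0.010 y -0.011 z 0.059 roll 0.051 rows 1
[4.646000e-01 2.254000e-01 2.456000e-01 2.384887e+02] [4.654000e-01 2.226000e-01 2.338000e-01 2.338811e+02]
x 0.000 y -0.002 z -0.001 roll 0.042 rows 1
x 0.000 y -0.002 z -0.001 roll 0.043 rows 1
x 0.000 y -0.002 z -0.001 roll 0.044 rows 1
x 0.000 y -0.002 z -0.001 roll 0.046 rows 1
```

>>> {"api": "send_rows", "payload": {"commands": [{"jaw": -0.34, "x": 0.025, "y": -0.003, "z": 0.012, "roll": 0.02}, {"jaw": -0.34, "x": 0.05, "y": -0.006, "z": 0.025, "roll": 0.04}, {"jaw": -0.34, "x": 0.077, "y": -0.01, "z": 0.043, "roll": 0.068}, {"jaw": -0.34, "x": 0.077, "y": -0.01, "z": 0.043, "roll": 0.068}]}}

```text
clock: 14.22
tool_pos: [0.4638, 0.2239, 0.2446]
ee_rot: [179.9, -0.1, -121.7]
contact_force: [-0.2, -0.2, 1.0]
opening: 0.0284
grasp_force: 0.0
```

>>> {"api": "send_rows", "payload": {"commands": [{"jaw": -0.34, "x": 0.003, "y": -0.003, "z": 0.02, "roll": 0.015}, {"jaw": -0.34, "x": 0.007, "y": -0.007, "z": 0.04, "roll": 0.03}, {"jaw": -0.34, "x": 0.01, "y": -0.011, "z": 0.05, "roll": 0.051}, {"jaw": -0.34, "x": 0.01, "y": -0.011, "z": 0.05, "roll": 0.051}]}}

```text
clock: 14.55
tool_pos: [0.4661, 0.2227, 0.2356]
ee_rot: [180.0, 0.1, -126.1]
contact_force: [2.5, -1.0, 7.2]
opening: 0.028
grasp_force: 5.7
```

```bash
python3 pt.py 11
```

```text
178 334457C75568AA9A8665444325BFKJJIHHHGEDDDDCCCB889
179 334455BC3456AA986577433325AFKKJJIIHHGFDDCCCCC988
180 344456AE54668876669A853335BEIKKKKJIHHGEDCCCCCA88
181 234455AI834455445669A83335BDHJJKKKJIHHGECCCCCB88
182 2344558GB52333434546863335BDHHIJKKKJIIIGCCCCBB98
183 3344456CD63323433454443225BEIHGFJKKKKHHHECCBBBA8
184 3443556AG82333333455443335BGJJIGGJLKKIHHGECBBBB8
185 3543457BJ92232223355533235CIJJJJGHJKKJIHHGABBAA8
186 4754458BJ92212233455543235DJJJJJJHHKKJKJIHDBBA98
187 5864456BJC4321233555443349IJJJJJJJIIKJKJHHFBBA98
188 7A54344AIC62222334544434AHJJJJJJJJJHHHJJHHGBBA98
189 9A644459IC6223223344358CIJJJJJJJJJJJGFKJHHHDAA98
190 B9444458FC712222335348DIJJJJJJJJJJJJIGHJIJHDA998
191 B9444557ED522322234246BGJJJJJJJJJJJJJIGKIIHFA988
192 A7444558DB4223321233337DGJJJJJJJJJJJJJGGIHHFA989
193 85444558DB43322233333348DJJJJJJJJJJJJJHFIHHFA989
194 54444459CB32223223234336EJJJJJJJJJJJJJIFIHIF989C
195 4445545BB822232233336879EJJJJJJJJJJJJJJGFIIE889D
196 4444547CA612222223369AAABFJJJJJJJJJJJJJHDIHC88AE
197 5455448C94222222323479AA69FJJJJJJJJJJJJIDHHB9CDE
198 444546BC8322222221124576349EHJJJJJJJ
[... 319 characters left out ...]
JFEEEEEEEEE
205 54444422222222212211122333322237FJJJJGDEEEDDEEEE
206 54454432231221122222333222323239IJJJHEEEEDEEEEEE
207 4545443235421021212124432333224CJJJHEEEEEEEEEEEE
208 4454443224865313323234432222337EJHGEEEEEEEEEEEEE
209 5544543215888778742332344322249EGEEEEEEEEEEEEEEE
210 454444323456889997533333344336DEEEEEEEEDEEEEEEEE
211 444445423357899999876333334438EEEEEEEEEEEEEEEEEE
212 45444458878899999999874333335AEEEEEEEEEEEEEEEEEE
213 4444445898888888888899764335ADEEEEEEEEEEEEEEEEEE
214 544444589999999999998998868BBCDDDDCCCDDDDDDEEEEE
215 444444589A9999999999999998AEEEEEEEEEEEDDDDEDDDDD
216 4454445899A999999A999AA999AFFFFFFFFFFFFEFFEEEEEE
217 44444459999A9999999999A999ACFFFFFFFFFFFFFFFFFFFF
```

The cap has straightened (edge at u≈206.5 on row 195, as predicted) with φ≈49°. Now a slow clockwise sweep with the gap slightly narrower.

>>> {"api": "send_rows", "payload": {"commands": [{"jaw": -0.38, "x": 0, "y": 0, "z": 0.005, "roll": 0.01}, {"jaw": -0.38, "x": 0, "y": -0.001, "z": 0.005, "roll": 0.02}, {"jaw": -0.38, "x": 0, "y": -0.002, "z": 0.005, "roll": 0.032}, {"jaw": -0.38, "x": 0, "y": -0.002, "z": 0.005, "roll": 0.044}]}}

```text
clock: 14.93
tool_pos: [0.4668, 0.2228, 0.2352]
ee_rot: [180.0, 0.1, -130.0]
contact_force: [3.4, 0.7, 10.0]
opening: 0.0268
grasp_force: 11.0
```

>>> {"api": "send_rows", "payload": {"commands": [{"jaw": -0.38, "x": 0, "y": 0, "z": 0, "roll": 0.01}, {"jaw": -0.38, "x": 0, "y": -0.001, "z": 0, "roll": 0.02}, {"jaw": -0.38, "x": 0, "y": -0.002, "z": 0, "roll": 0.032}, {"jaw": -0.38, "x": 0, "y": -0.002, "z": 0, "roll": 0.044}]}}

```text
clock: 15.27
tool_pos: [0.4669, 0.2226, 0.235]
ee_rot: [180.0, 0.1, -133.9]
contact_force: [1.7, 0.2, 8.7]
opening: 0.0269
grasp_force: 7.6
```

>>> {"api": "send_rows", "payload": {"commands": [{"jaw": -0.38, "x": 0, "y": 0, "z": 0, "roll": 0.01}, {"jaw": -0.38, "x": 0, "y": -0.001, "z": 0, "roll": 0.02}, {"jaw": -0.38, "x": 0, "y": -0.002, "z": 0, "roll": 0.032}, {"jaw": -0.38, "x": 0, "y": -0.002, "z": 0, "roll": 0.044}]}}

```text
clock: 15.6
tool_pos: [0.4669, 0.2222, 0.2349]
ee_rot: [180.0, 0.1, -137.9]
contact_force: [1.4, 0.1, 7.8]
opening: 0.0271
grasp_force: 6.3
```

```bash
sed -i 's/range(178,218)/range(int(sys.argv[2]),int(sys.argv[3]))/' pt.py; python3 pt.py 12 186 214; python3 px.py 12 scene | sed -n '12,32p'
```

```text
186 34644446CE7232443323555753336EJJJJIGGKJIHHDBBBA8
187 48844445AE8232333333555434336EGJJJJIGKKIHHFBBBA8
188 6A944455BG9222333335555443337EIJJJJJIIKJHHGBBA98
189 AB945455BG932232323555533335AFJJJJJJJGHJHHHDAAA8
190 BA644455BH822222333555443347EIJJJJJJJIGKJIHDAA98
191 BA544456CG82222233355433349DIJJJKJJJJJHHJHHEA988
192 B8544556CF82332223354347BHIIJJJJKJJJJJIFIHHFA989
193 86454447DD72222223343236BGJJJJJJJJKJJJJGFHHFA989
194 55444458DA523333323332336DJJJJJJJJJJKJJIDHHF989C
195 44545548C9312332322323345BJJJJJJJJJJJJJIEHHF889D
196 4445556AB83232322333345438HJJJKJJJJJJJJJEHHC88AE
197 4444448DA52222222233569875BGJJJJJJJJJKJJFHHB9BDE
198 4454459C9422123221378AAA9449EHJKJJJJJJJJFHFACDEE
199 444446CB832223221225567983336CHJJJKJJJJJDHECDEEE
200 545557CA5223222211222334422234BFJJJJJJJJEGDEEEEE
201 454448B8322231222212233232322237FJJKJJJIGFEEEEEE
202 445457952223221221222232223232229HJJJKJFGEEEEEEE
203 444445732122221222122322222332239JJJJJJFEEEEEEEE
204 45454532222222211011233233232235DJJJJJGEEEDDEDEE
205 44544432222136122123231232322229IJJJJHEEEDEEEDEE
206 5444442023212684221223333232333BJJJJ
[... 796 characters left out ...]
DDDDDDDDDDD
141 DDB8322223333333322222246AABCDCFEBBACDDDDDDDDDDD
142 DDDCA832223333333223A6ABBDDCBBBBA9ACCDDDDCDDDDDD
143 DDDDDCA622323333279FHFEDCCCCCCCBABCDDDDDCDDDDDDD
144 DDDDDDDB83333348EFGJHGCCDCDDDDCCBDDCCBBCBDDDDDDD
145 DDDDDDDDCA338BDFIGFFDDDDEEEDDDDCBDCCCC9BADDDDDDD
146 DDDDDDDDDD9CEGGFEDCCCEEEEEEDDDDCCECDDDB99CCDDDDD
147 DDDDDDDDDEEGEEDBBCDDDDEEEEEDDDEDDFEEDDC99BCCCCCD
148 DDDDDDDCCEDCBBBBCCCDDDEEEDEEEEFFEEEEDDDB9ADCCCCD
149 DDDDDDDBABA9ABBCCCDDDCEFFEFFEFFFEEEEDDDC9ADDCCCC
150 DDDDDDDBAAAAAABBCCCDEDEFFGGFEEFFEEEEDDDCB9CDCCCC
151 DDDDDDDCCCCDBABCDDDDEEEFFGGFEFFFEEEEEDDCC9BDDCCC
152 DDDDDDDDDCBDDBACEDDEEEEEFFGFFEFFEEEEEDDDCAADDDCD
153 DDDDDDDCCA9BDCBDDDDEEEEEFFGFFEFFFEEEEDDDCC9DDCDC
```

Run:
```python
from arc import *
th=np.linspace(0,2*np.pi,361)
for d in(.02,.015,.01,.005,0):
    D=proj("scene",P+(np.c_[.045*np.cos(th),.045*np.sin(th),0*th+d])@RP.T)
    T=proj("top",P+(np.c_[.045*np.cos(th),.045*np.sin(th),0*th+d+.006])@RP.T)
    print(d,"scene L",D[D[:,0].argmin()].round(1),"R",D[D[:,0].argmax()].round(1),"top R",T[:,0].max().round(1),"low",T[:,1].max().round(1))
```

```text
0.02 scene L [378.  146.8] R [408.  138.1] top R 222.6 low 211.6
0.015 scene L [378.4 148.5] R [408.4 139.8] top R 223.1 low 210.6
0.01 scene L [378.8 150.1] R [408.9 141.4] top R 223.6 low 209.6
0.005 scene L [379.3 151.7] R [409.3 143.1] top R 224.1 low 208.6
0 scene L [379.7 153.3] R [409.7 144.7] top R 224.7 low 207.6
```

The cap has dropped into the slots: the disc's right end in the scene moved down about 3 px and the top-view geometry fits a 10 mm gap. Next I pinch the bar shallowly near its upslope part and press along the port axis.

Run:
```python
from arc import *
s=st();s[3]%=360;print(s)
w=wp(44,.015,d=.010,up=.005,mid=.005);print(np.round(w,4));plan([w],start=s)
for d in(.005,0,-.004):
    v=wp(44,.015,d=d,up=.005,mid=.005);plan([v],start=w)
a=wp(44,.015,d=0,up=.005,mid=.005)
for b in(36,28,20,12,4,-4,-10):
    v=wp(b,.015,d=0,up=.005,mid=.005);print(b,end=" ");plan([v],start=a);a=v
```

```text
[  0.46692705   0.22222008   0.23482366 222.13160763]
[  0.4741   0.2286   0.2461 226.1935]
x -0.048 y -0.000 z -0.056 roll -0.045 rows 1
x -0.009 y -0.011 z 0.020 roll -0.000 rows 1
x -0.019 y -0.022 z 0.041 roll -0.000 rows 1
x -0.026 y -0.031 z 0.057 roll -0.000 rows 1
36 x 0.003 y -0.009 z -0.004 roll 0.090 rows 2
28 x 0.002 y -0.010 z -0.003 roll 0.095 rows 2
20 x 0.002 y -0.010 z -0.002 roll 0.100 rows 2
12 x 0.002 y -0.010 z -0.002 roll 0.105 rows 2
4 x 0.001 y -0.010 z -0.001 roll 0.107 rows 2
-4 x 0.001 y -0.010 z -0.000 roll 0.108 rows 2
-10 x 0.000 y -0.008 z 0.001 roll 0.081 rows 2
```

>>> {"api": "send_rows", "payload": {"commands": [{"jaw": -0.38, "x": -0.015, "y": 0, "z": -0.03, "roll": -0.02}, {"jaw": -0.38, "x": -0.03, "y": 0, "z": -0.045, "roll": -0.04}, {"jaw": -0.38, "x": -0.048, "y": 0, "z": -0.056, "roll": -0.045}, {"jaw": -0.38, "x": -0.048, "y": 0, "z": -0.056, "roll": -0.045}]}}

```text
clock: 16.03
tool_pos: [0.4737, 0.2287, 0.2457]
ee_rot: [179.9, 0.0, -133.7]
contact_force: [-0.0, 0.8, -0.7]
opening: 0.0266
grasp_force: 0.1
```

>>> {"api": "send_rows", "payload": {"commands": [{"jaw": -1, "x": 0, "y": 0, "z": 0, "roll": 0}, {"jaw": -1, "x": 0, "y": 0, "z": 0, "roll": 0}, {"jaw": -1, "x": 0, "y": 0, "z": 0, "roll": 0}, {"jaw": -1, "x": 0, "y": 0, "z": 0, "roll": 0}], "squeeze": 30}}

```text
clock: 16.37
tool_pos: [0.4737, 0.228, 0.2458]
ee_rot: [180.0, 0.0, -133.8]
contact_force: [5.5, -1.1, 4.2]
opening: 0.0207
grasp_force: 26.8
```

```bash
python3 pt.py 13 184 214; python3 px.py 13 scene | sed -n '12,32p'
```

```text
184 559HF822322323355543335CFKKKKKKJJJGHKIHHGECBBBA8
185 557EF822223233444433326DFKKKKKKKJJJGHJIHHGABBBA8
186 456BE92222223345544335AFJKKKKKKKKKJIGKJJIHDBBBA8
187 546DD72223224355433359EJKKKKKKKKKKKJIHKJIHFBBAA8
188 558EC722322234533479FIIKKKKKKKKKKKKKJHIJHHGBAAA8
189 548DA42222322243349EJKKKKKKKKKKKKKKKKIGJHHHDAA98
190 55BC932222222223236DKKKKKKKKKKKKKKKKKJHIIJHEAA88
191 46BB8122232233222238GKKKKKKKKKKKKKKKKKIFIIHEAA88
192 47CA62223123322233349IJKKKKKKKKKKKKKKKJGIHHFA989
193 5BC942222222223346425CIJKKKKKKKKKKKKKKKIFHHF9989
194 6DA82232222232379A8735BGKKKKKKKKKKKKKKKIDHHF989C
195 9DA52211222222479AA95249EIKKKKKKKKKKKKKJFIIE889D
196 CB83223221211234679842235CIKKKKKKKKKKKKJFIHC88AE
197 B9523322112112122354223235BGKKKKKKKKKKKJEHHB9CDE
198 8832222222212211232322222249FKKKKKKKKKKJDHFACEEE
199 75222221202222212222221223227EIKKKKKKKKJDHEDDEDE
200 432222221122222222222223212225BGKKKKKKKJFGEEEDEE
201 3122221212222222213122122222224AGKKKKKJGGFEEDEEE
202 42123662121122211243222232223224CKKKKKJEGEEEEEEE
203 41222587533241111244322222222233AKJKKKIFEEEDEEEE
204 422224788789C9221234332212323327GKKJ
[... 902 characters left out ...]
DDDDDDDDDDD
141 DDB8322233333333333333323245AAACCCCCCDDDDDDDDDDD
142 DDDCA83222323233323332289FEBDDDCDCDCDDDDDDDDDDDD
143 DDDDDCA62232333333329CFGGJHDCDCBCDDDDDDDCDDDDDDD
144 DDDDDDDB8323333248GEGHJHGFEDCDDCCDDCCBCDBDDDDDDD
145 DDDDDDDDCA63368FDFJIGGGFEDEDDDDCCDCBACBBADDDDDDD
146 DDDDDDDDDDC9EDEIGFEFDDEEEEEDDDDCBCAAACCB9CDDDDCD
147 DDDDDDDEDEFDHFEEDDCDDDEEEEEECEEDCBAAAADC9BDDDCCD
148 DDDDDDCDDDDDCCBBCCDDDDDEEDFEDEFFEDBBAABCBBDDDDDD
149 DDDDDDDBCCCDAABBCCCDDDEFFEFFFFFFEECBAAACBADDDCDD
150 DDDDDDDCCDDDBABBCCCDEDEFFGGGEEFFEEEDAAACC9CDCCCC
151 DDDDDDDDDDDDCAACDDCEEEEFFGGGFEFFFEEECAACCABCCDCC
152 DDDDDDDDDBBDDBACEDDEEEEEFFFFFEFFFEEEECADCCADDCCD
153 DDDDDDDCCA9BDCBDDDDEEEEEFFGGFFFFEEEEEDCDCCACDDCC
```

Pinched at 20.7 mm opening and 27 N. Now I press along the axis.

>>> {"api": "send_rows", "payload": {"commands": [{"jaw": -1, "x": -0.005, "y": -0.005, "z": 0.01, "roll": 0}, {"jaw": -1, "x": -0.009, "y": -0.011, "z": 0.02, "roll": 0}, {"jaw": -1, "x": -0.014, "y": -0.016, "z": 0.03, "roll": 0}, {"jaw": -1, "x": -0.014, "y": -0.016, "z": 0.03, "roll": 0}], "squeeze": 50}}

```text
clock: 16.8
tool_pos: [0.4787, 0.228, 0.2404]
ee_rot: [180.0, 0.1, -133.8]
contact_force: [5.1, -1.8, 11.6]
opening: 0.0191
grasp_force: 43.2
```

>>> {"api": "send_rows", "payload": {"commands": [{"jaw": -1, "x": -0.003, "y": -0.004, "z": 0.006, "roll": 0}, {"jaw": -1, "x": -0.006, "y": -0.007, "z": 0.013, "roll": 0}, {"jaw": -1, "x": -0.008, "y": -0.009, "z": 0.018, "roll": 0}, {"jaw": -1, "x": -0.008, "y": -0.009, "z": 0.018, "roll": 0}]}}

```text
clock: 17.13
tool_pos: [0.4812, 0.2277, 0.2374]
ee_rot: [-180.0, 0.1, -133.8]
contact_force: [2.8, -3.9, 21.7]
opening: 0.0193
grasp_force: 45.3
```

```bash
python3 pt.py 14 188 214; python3 px.py 14 scene | sed -n '12,34p'
```

```text
188 4557CA822332222333238EKKKKKKKKKKKKKKKKKIGHGBBA98
189 4547C9522232222322235CKKKKKKKKKKKKKKKKKJFHHDAA98
190 456AB93231223232333348GKKKKKKKKKKKKKKKKKHIHDAA98
191 458CB822232222333686349FKKKKKKKKKKKKKKKKIGHFA988
192 46BC95221222222489AA8527EIKKKKKKKKKKKKKKJFHFA989
193 57DB832222222223679AA4225CGKKKKKKKKKKKKKJEHFA889
194 46B952221122222023566322149FKKKKKKKKKKKKJEIF989C
195 4687322122222121122222222128EIKKKKKKKKKKJDHF88AD
196 44632223222112212233221322225CIKKKKKKKKKJCHC88AE
197 443222221111122221222212221125CGKKKKKKKKJDHB9CDE
198 44323224112121212232222222223239GKKKKKKKJGFACDED
199 543213376222212222343222222221227FKKKKKKHHEDDEED
200 454112358752221211233222223231122BKKKKKKGGDEEDEE
201 4451332488778B9412133332222213223BKKKKKIHFEEEEEE
202 5442222358AACDDB43233343222222219IKKKKJHGEEDEEEE
203 4544576579ABDEEEC733333333222224DKKKKJIGEEEEEEDE
204 44578988899ACEEEEDE233334433323AJKKKKHGEEEEEEEEE
205 445799999999ABDEEEFH63333333224DKKKIFFEEEEEEEEEE
206 44589898999999ACDEFKHA333334239JKKIGDEEEEDEEEEEE
207 555899999989999AACEJKIE3333347GJHHFEEEEEDEEEEEEE
208 445899999999999999BDGHGC523339FGFEDD
[... 796 characters left out ...]
DDDDDDDDDDD
143 DDDDDCA62233323332332332232222224CCCBCDDCDDDDDDD
144 DDDDDDDB832333233232333322222347BCCCCABCBDDDDDDD
145 DDDDDDDDCA533323333233232246CAABDDCBBABBADDDCDDD
146 DDDDDDDDDDB3333223333334BFGEEDDCCBBAAACA9CCDDDDD
147 DDDDDDDDDDD3333322246FFFHJJHCCDBBAAAAADB9BDDCDDC
148 DDDDDDDDDDD622235BEFEJJIHFFFDDCBAAAAAABC9BDCDDCD
149 DDDDDDDDDDDC57EEDGIJHFFGFEEFFFDBBABAAAAC9ADDDDCC
150 DDDDDDDDFEFHCDHHGFEFFEDFFGGGFFFDBAAAAAACB9CDCCCC
151 DDDDDDDCDDFFFEDEFDDDEEEFFGFGFEFFDCBBAAADB9BDDCCC
152 DDDDDDDCBBBCECACEDDEEEEEFGGGFEFFFEDBAAABCBACCDCD
153 DDDDDDDCBA9BDCBDDDDEEEEEFFFGFFEFFEEDCAAACC9DDCDC
154 DDDDDDDB9A9BCCCDDDDEEEEEFFGGFEFFEEEEECAACBACEEFB
155 DDDDDDDA8AABCCCCDDDDEEEEEFFFGFEEFEEEEEAADCBBBBC8
```

The disc is at about 4 mm from the lip with a vertical force of 22 N. I press further.

>>> {"api": "send_rows", "payload": {"commands": [{"jaw": -1, "x": -0.003, "y": -0.004, "z": 0.006, "roll": 0}, {"jaw": -1, "x": -0.006, "y": -0.007, "z": 0.013, "roll": 0}, {"jaw": -1, "x": -0.008, "y": -0.009, "z": 0.018, "roll": 0}, {"jaw": -1, "x": -0.008, "y": -0.009, "z": 0.018, "roll": 0}], "squeeze": 70}}

```text
clock: 17.57
tool_pos: [0.4822, 0.2278, 0.2364]
ee_rot: [179.8, 0.1, -133.8]
contact_force: [-33.3, -13.8, 77.9]
opening: 0.0185
grasp_force: 82.2
```

```bash
python3 pt.py 15 192 212; python3 px.py 15 scene | sed -n '18,36p'
```

```text
192 559C9522222221148AAA9525BHKKKKKKKKKKKKKKJEHF9989
193 459A8312221222235679941149GKKKKKKKKKKKKKJDHFA889
194 559942322122211102355232249FKKKKKKKKKKKKJEIF989C
195 4576222212312221102221222226EIKKKKKKKKKKJEHF889E
196 44432222222212212122211222225BHKKKKKKKKKJFHC889E
197 4542222121121222202212212232249FKKKKKKKKKFGB9BDE
198 45522235611211122122322212222338FKKKKKKKJGFACDED
199 444222258621212211233222222222227FKKKKKKHHEDDEEE
200 444322248877564122233322222222222AKKKKKKGGEEEEEE
201 444323336698ACC423333332223222212BKKKKJIHFEEEEEE
202 4443353258CCDEDB73333333322222229IKKKKJHGEEEEEED
203 4546788889ACEEEEC923333343222225DKKKKJIGEEEEEEEE
204 44468999999ACEEEDDB632343333222AJKKKKHGEEEEEEEEE
205 445699998999ACDEEEFIA3333433224DKKKKFFEEEEEEEEEE
206 54469999999999ACDEFKIE33233323AJKKIHDEEDEDEEEEEE
207 4446999999898999ABEJKJE6333337FIHHFEDEEEEEEEEEEE
208 445799999999899999BEFFHG83333AFFEEEEEEEEEEEEEEEE
209 546999999999999999999BFFC6338DEEEEEEEEEEEEEEEEEE
210 457999999999999989899AEEEDCCDEEEEEEEEEEEEEEEEEEE
211 4699999999999899999899BEEEEEEEEEEEEEDEDEEEEEEEEE
139 8322333333333233332333A8666586221335
[... 266 characters left out ...]
ABCBDDDDDDD
145 DDDDDDDDCA53333223333333223468AACCCBBC9BADDDDDDD
146 DDDDDDDDDDB33332323233247FFFBCDDCBBAACB99CCDDDDD
147 DDDDDDDDDDD33333232349FHGJJJDCCCBABAAACB9BCDCCCD
148 DDDDDDDDDDD6323246FFEGJKIGGGDDBBAABBAABC9BDDDCCC
149 DDDDDDDDDDDC47AEFEIIIGGGGFFFFFBBAAAAAAAC9ADDCDDC
150 DDDDDDDDDEGGEEFHHGFFGEEFFGGFFFDDBABAAAADB9CDCCCD
151 DDDDDDDCEDFGGFEEEEDEEEEFFFGGEEFFDAABAAADC9BCDDDC
152 DDDDDDDCCABDDDBDDDDEEEEEFFGGFFFFFDAAAAABC9ADCCCD
153 DDDDDDDCAA9BCCBDDDDEEEEEFFFGFFFFFECBAAAACB9DDDCD
154 DDDDDDDB9A9BCCCDDDDEEEEEFFFFFEEFFEEDBCAACC9DEEFB
155 DDDDDDDA8AABBCCCDDDDEEEEEFFFGFEFFEEEDEAABBBBBBC8
156 DDDDDDDC8AAABCCCDDDDEEEEEFFFFFEEFFEEEECACCA76556
157 DDDDDDDD99AABCCCDDDDDEEEEFFFGFEEFFEEEED9B9755766
```

The force jumped after only 1.4 mm of travel, with 12.6 mm of total stroke, so the disc is on the lip. I ease off 2 mm and start turning clockwise.

>>> {"api": "send_rows", "payload": {"commands": [{"jaw": -1, "x": 0.004, "y": 0.004, "z": -0.009, "roll": 0}, {"jaw": -1, "x": 0.004, "y": 0.004, "z": -0.009, "roll": 0}]}}

```text
clock: 17.83
tool_pos: [0.4818, 0.2277, 0.2367]
ee_rot: [180.0, 0.1, -133.8]
contact_force: [-11.4, -7.9, 43.8]
opening: 0.0184
grasp_force: 75.4
```

>>> {"api": "send_rows", "payload": {"commands": [{"jaw": -1, "x": 0.001, "y": -0.003, "z": -0.001, "roll": 0.03}, {"jaw": -1, "x": 0.002, "y": -0.006, "z": -0.002, "roll": 0.06}, {"jaw": -1, "x": 0.003, "y": -0.009, "z": -0.003, "roll": 0.09}, {"jaw": -1, "x": 0.003, "y": -0.009, "z": -0.003, "roll": 0.09}]}}

```text
clock: 18.17
tool_pos: [0.4829, 0.2279, 0.2371]
ee_rot: [179.9, 0.2, -141.9]
contact_force: [-5.8, 3.7, 33.6]
opening: 0.018
grasp_force: 72.1
```

>>> {"api": "send_rows", "payload": {"commands": [{"jaw": -1, "x": 0.001, "y": -0.003, "z": -0.001, "roll": 0.03}, {"jaw": -1, "x": 0.002, "y": -0.006, "z": -0.002, "roll": 0.06}, {"jaw": -1, "x": 0.002, "y": -0.01, "z": -0.002, "roll": 0.095}, {"jaw": -1, "x": 0.002, "y": -0.01, "z": -0.002, "roll": 0.095}]}}

```text
clock: 18.5
tool_pos: [0.4827, 0.2262, 0.2377]
ee_rot: [179.8, 0.1, -150.5]
contact_force: [-17.5, 1.7, 46.8]
opening: 0.018
grasp_force: 69.9
```

```bash
python3 pt.py 16 186 212; python3 px.py 16 scene | sed -n '22,34p'
```

```text
186 55456ACB3222222233554432236EJKKKKKKKKKJFIHDBBAA8
187 44457DA9322322323554333334BJKKKKKKKKKKKIGHFBBAA8
188 44548D9522222232354334346AFKKKKKKKKKKKKJFHGBBAA8
189 5455AB93122322333333348FIJJKKKKKKKKKKKKKHGHDAA98
190 4448DA82332222222223227FKKKKKKKKKKKKKKKKJGHDAA88
191 446BC9521222222332222349GKKKKKKKKKKKKKKKJFHFA988
192 458DA8322222223333455233AGKKKKKKKKKKKKKKJFHFA989
193 458C952322222222478987224AGKKKKKKKKKKKKKKGHFA989
194 456A72222122221258AAA93224AGKKKKKKKKKKKKKHHF989C
195 4457312231222222356775222249GKKKKKKKKKKKKIHF889D
196 5454322222212212112232222224AGKKKKKKKKKKJGHC88AE
197 44422222112212222223222222124AHKKKKKKKKKJFHB9BDE
198 5453222321112111122322222221239FKKKKKKKKJFF9CDEE
199 54432358753136112123322322322227FKKKKKKKJGEDDEEE
200 44543347988ACC6222233321221222228HKKKKKKHGDEEEEE
201 445578789ABDEEC921233332322221224DKKKKKJHFEEEEEE
202 544689899ACEEEED93333332222221327GKKKKKHGEEEEEEE
203 5545999999ACEEEED933233332222225DJKKKKIGEEEEEEEE
204 44569898999ACDEEED97333332221239JKKKKIGEEEDEEEEE
205 4445989999999ACEEEEH63333333224DKKKKHGEEEEDEDEEE
206 44469999999989ACDEFKH7333333139IKKIH
[... 266 characters left out ...]
EEEEEEEEEEE
143 DDDDDCA62223222323232222212222224CBCCCDDCDDDDDDD
144 DDDDDDDB733323222322322222212244BGCCCBBBBDDDDDDD
145 DDDDDDDDCA63232233223322223468AADIECCC99ADDDDDDD
146 DDDDDDDDDD7323223322332448BBBCDCCEEDDDB99CDDDDDD
147 DDDDDDDDDDB33322222379FEBDEDCCCCBDEEDDD99BDCCDDD
148 DDDDDDDDDDD4222246FFFGJIEDEEBBBBACEEDDDB9BDDDCCD
149 DDDDDDDDDDDA57EEFEIIIGGGEEFFDDBBABEEDDDC9ADDDCCD
150 DDDDDDDDEFGFDDHHIGFFFEEFFGGFEFDBACEEEDDCA9CDCCCD
151 DDDDDDDDEEFGGFEEEEDEEEEFFGGFEEFBBEEEEDDDA9BCCCCC
152 DDDDDDDCCCCCDDBDDDDEEEEFFFGGFEFDDEEEEDDDC9ADDDCD
153 DDDDDDDCAA9BBCBDDDDEEEEEFFGGFEEFFEEEEDDDCB9DDDCC
154 DDDDDDDB9AABCCCDDDDDEEEEFFGFGFEFEEEEEDDDCC9CEEFC
155 DDDDDDDB8AAACCCCDDDDEEEEFFFFGFEFEEEEEEDDDBABBBC8
```

The cap has turned only about 4° and the pinch seems to tilt it slightly. I lower the squeeze and keep turning.

>>> {"api": "send_rows", "payload": {"commands": [{"jaw": -1, "x": 0, "y": 0, "z": 0.003, "roll": 0}, {"jaw": -1, "x": 0, "y": 0, "z": 0.003, "roll": 0}], "squeeze": 35}}

```text
clock: 18.77
tool_pos: [0.4828, 0.2262, 0.2376]
ee_rot: [179.8, 0.1, -150.3]
contact_force: [-21.7, 1.5, 56.2]
opening: 0.0184
grasp_force: 71.4
```

>>> {"api": "send_rows", "payload": {"commands": [{"jaw": -1, "x": 0.001, "y": -0.003, "z": -0.001, "roll": 0.03}, {"jaw": -1, "x": 0.002, "y": -0.006, "z": -0.001, "roll": 0.06}, {"jaw": -1, "x": 0.002, "y": -0.01, "z": -0.001, "roll": 0.1}, {"jaw": -1, "x": 0.002, "y": -0.01, "z": -0.001, "roll": 0.1}], "squeeze": 35}}

```text
clock: 19.1
tool_pos: [0.4844, 0.2246, 0.2376]
ee_rot: [179.8, 0.2, -159.5]
contact_force: [-7.9, 6.5, 41.9]
opening: 0.0183
grasp_force: 59.4
```

```bash
python3 pt.py 17 184 212; python3 px.py 17 scene | sed -n '22,34p'
```

```text
184 4445558DB522322343324568B8443449EJKKJIGHGECBBBA8
185 4444559DB323222332325566A833337EJKKKKJHGHGABBBA8
186 445556BB9322223223355555653336CFKKKKKKJFHIDBBBA8
187 454447DA632322333335554343335CJJKKKKKKKIGHFBBAA8
188 445459C952223333334544333234AHKKKKKKKKKJFHGBBA98
189 54546BB82121322233544333334BIJKKKKKKKKKKHGGDAA98
190 45448C95222232243333333345CJKKKKKKKKKKKKJDHEAA98
191 4446AC823221222233232223AIJKKKKKKKKKKKKKJDHEA988
192 4457B95223222221322223438GKKKKKKKKKKKKKKJFHFA988
193 4456A83232212112334676423BIKKKKKKKKKKKKKKHHF998A
194 44469521222222222599A97225DKKKKKKKKKKKKKKIHF989C
195 444573222221211224679762126FKKKKKKKKKKKKKHHE889D
196 4545422222222221222354322227GKKKKKKKKKKKKGHC88AE
197 55543322212212220212322221239HKKKKKKKKKKKFHB8CDE
198 44443224753346221223222223324AGKKKKKKKKKJDFACDEE
199 44443359B9AACC4222233132122214AIKKKKKKKKJFEDDEEE
200 4445358ACDDDEDB2122232122222215CIKKKKKKKGGDEEEEE
201 45556899ACDEEED92213332112222126FKKKKKKJGFEEEEEE
202 455579999ACEEEEC6233333222222214CKKKKKKIGEEEEEEE
203 4455699999ACEEEDC732433323223227GKKKKKIGEEEEEEEE
204 44556999899ABDEEEC6333333222223BJKKK
[... 372 characters left out ...]
EEEEEEEEEEE
143 DDDDDCA62232332222223222222222125CBECCDDCDDDDDDD
144 DDDDDDDB832323233332322222222244EGEDCABBBCDDDDDD
145 DDDDDDDDCA6332323232222222346CEEIIFCCA99ADDDDDDD
146 DDDDDDDDDDB332233323322449BBBEHGFFEDDCA99CDCDDDD
147 DDDDDDDDDDD42322322376BBBCEDCCEFEDEEDDC99BCCDDDC
148 DDDDDDDDDDD6222257FFFEHEEDECBDEFEEEEDDDA9BDDDDCD
149 EDDDDDDDDDDC57DEFEIIIFGEFEFEBFFFEEEEDDDB9ADDDDDD
150 DDDDDDDDEEGHEDHHIGFFGEEEFGGGDFFFEEEEDDDC99CDCDCC
151 DDDDDDDDEEGGGFEEEEDEEEEFFGGGFEFFFEEEEDDCA9BDDCCC
152 DDDDDDDDCCCDDDBDDDDEEEEEFFGGFFEFFEEEEDDDB9ADDCCC
153 DDDDDDDCAAABCCBDDDDEEEEEFFGGFFFFFEEEEDDDC99DDCDD
154 DDDDDDDB9A9BCCCDDDDEEEEEFFGFFFEEFEEEEDDDCA9DEEFC
155 DDDDDDDB8AABBCCCDDDDEEEEFFGFFFEEFEEEEEDDDB9BBBC8
```

The edge slope is now about 0.83, so φ≈33°: the cap is turning with the lugs under the lip. I continue clockwise, easing the press slightly.

>>> {"api": "send_rows", "payload": {"commands": [{"jaw": -1, "x": 0.001, "y": -0.003, "z": -0.002, "roll": 0.03}, {"jaw": -1, "x": 0.002, "y": -0.006, "z": -0.003, "roll": 0.06}, {"jaw": -1, "x": 0.002, "y": -0.01, "z": -0.004, "roll": 0.105}, {"jaw": -1, "x": 0.002, "y": -0.01, "z": -0.004, "roll": 0.105}]}}

```text
clock: 19.53
tool_pos: [0.4862, 0.2211, 0.2381]
ee_rot: [179.9, 0.3, -169.1]
contact_force: [5.0, -1.3, 29.9]
opening: 0.0173
grasp_force: 33.9
```

>>> {"api": "send_rows", "payload": {"commands": [{"jaw": -1, "x": 0, "y": -0.003, "z": -0.001, "roll": 0.03}, {"jaw": -1, "x": 0.001, "y": -0.006, "z": -0.002, "roll": 0.06}, {"jaw": -1, "x": 0.001, "y": -0.01, "z": -0.002, "roll": 0.107}, {"jaw": -1, "x": 0.001, "y": -0.01, "z": -0.002, "roll": 0.107}]}}

```text
clock: 19.87
tool_pos: [0.4865, 0.2183, 0.238]
ee_rot: [179.9, 0.3, -178.8]
contact_force: [7.3, -4.0, 24.5]
opening: 0.017
grasp_force: 33.9
```

```bash
python3 pt.py 18 186 212; python3 px.py 18 scene | sed -n '22,34p'
```

```text
186 455444446DD9223223488BABABBAAABDE99AFJJFFHDBBB98
187 544555548D9522333246689AABBBAABDF99AFKJIGHFBBAA8
188 54544445BC9322233344556677887779A78AFKKJHHGBBAA8
189 45545448DA72222323444333469A54557569FKKJIGHDAA98
190 4454546AC942323323333344569C54567559FKKKJEHDAA88
191 4445558DA712113222344454559D54457459FKKKJHHEA988
192 4454469B84222222224444443469433456DIJKKKJIGFA989
193 44454589533222232333332233432348DIJKKKKKKIGFA889
194 54544577323332222233334434435BDIJKKKKKKKKIFF989C
195 454545442222222232354698548DIJJKKKKKKKKKKJFE889E
196 45555442113332222223578843AJKKKKKKKKKKKKKJFC889E
197 44545442326CCB6112222545327GKKKKKKKKKKKKKIGB9CDE
198 4544445248CEED8211221212123CKKKKKKKKKKKKJFFACDEE
199 444454438DEDEDC1222122122127GKKKKKKKKKKKJEECDEEE
200 44444458BEEEEED6212211212226EKKKKKKKKKKKIFEEEEEE
201 44455458ACEEEEDB221222212213CKKKKKKKKKKKHFEEEEEE
202 555444589ACEEEED6223332222227GKKKKKKKKKIGEEEEEEE
203 44454458899CDDEDC133332221224CKKKKKKKKJGEEEEEEEE
204 55454458999ABDEDD633332221224CKKKKKKKIGEEDEEEEEE
205 5455545799999ABDD833333222219IKKKKKKHGEEEEEEEEEE
206 445544579999999ABB2332332115DKKKKKKH
[... 266 characters left out ...]
EDEEEEEEEEE
143 DDDDDCA5222222222222222222222219CCECBCDDCDDDDDDD
144 DDDDDDDB83322232232222222222238FFCECBBBBBDDDDDDD
145 DDDDDDDDCA722232222221122159FEFIHDCCCAA9ACDDDDDD
146 DDDDDDDDDDCA222322322248FGFGJIGFEFDDDA999CDDDDDC
147 DDDDDDDDDDDD422332347ABFJKIGEGFDDFEEDAA99BDDDDDD
148 DDDDDDDDDDDD63247EFABEGHHFGEDEFFEEEEDCA99BDCDDCD
149 DDDDDDDDDDDECEEDEIIEDCGFFEFFFFFFEEEEDDAA9ADDDCDD
150 DDDDDDDDEEFGFHHGFEEEEDEFFGGGEFFFEEEEDDCA99CDCDDC
151 DDDDDDDDDEFFEDDEEDCEEEEFFGGGFEFFEEEEEDDA99BDDCDC
152 DDDDDDDCBBBDDC9CEDDEEEEEFGGFFFFFFEEEEDDC99ADDDCD
153 DDDDDDDBBA9BDCBDDDDEEEEEFGGFFEFFFEEEEDDDA99DDCDC
154 DDDDDDDB9AABCCCCDDDDEEEEFFGGGFFFFEEEEDDDC99CEEFB
155 AADDDDDB8AABBCCCDDDDEEEEFFGFGFFEFEEEEEDDD99BCBC8
```

The bar is at about 12° now. I continue to the stop.

>>> {"api": "send_rows", "payload": {"commands": [{"jaw": -1, "x": 0, "y": -0.003, "z": 0, "roll": 0.03}, {"jaw": -1, "x": 0.001, "y": -0.006, "z": 0, "roll": 0.06}, {"jaw": -1, "x": 0.001, "y": -0.01, "z": 0, "roll": 0.108}, {"jaw": -1, "x": 0.001, "y": -0.01, "z": 0, "roll": 0.108}]}}

```text
clock: 20.3
tool_pos: [0.4863, 0.2163, 0.2381]
ee_rot: [179.8, 0.2, 171.5]
contact_force: [4.2, -4.9, 26.9]
opening: 0.0155
grasp_force: 34.0
```

>>> {"api": "send_rows", "payload": {"commands": [{"jaw": -1, "x": 0, "y": -0.003, "z": 0, "roll": 0.03}, {"jaw": -1, "x": 0, "y": -0.006, "z": 0, "roll": 0.06}, {"jaw": -1, "x": 0, "y": -0.009, "z": 0, "roll": 0.09}, {"jaw": -1, "x": 0, "y": -0.009, "z": 0, "roll": 0.09}]}}

```text
clock: 20.63
tool_pos: [0.4858, 0.215, 0.2382]
ee_rot: [179.8, 0.2, 163.5]
contact_force: [4.7, -3.0, 29.0]
opening: 0.0159
grasp_force: 33.4
```

```bash
python3 pt.py 19 192 212; python3 -c "
from plant import robot;s=robot.read_state();print(s['torque'],s['contact_force'],s['qpos'])"
```

```text
192 45455456AC93222232478ABBBBBBBAA99A55AJKJHEHFA989
193 54544456AA52222233357ABCBBBBBBCEDE78DKKJHDHFA989
194 545555459732222224335778ABBBBBCGFD99FKKJIDHF989C
195 54444445642222232344443568BBABCFHA99FKKJJDHF889D
196 44545555422222221333343357DB78ADF99BFKKJIDHC88AE
197 55554544312232222232478549E8457AA89EJKKJJCHB9CDE
198 4444444432378A222221367349D53569659FKKKJIFF9CDED
199 44454444348CDC42122112334782457858FJKKKJGGEDEEEE
200 544554557ADEDD41212211215DIHEB754AJKKKKJEGDEEEEE
201 555454558BEEED52212202205EKKJIIFIGKKKKKIGFEEEEEE
202 454445557ACEED71222212115EKKKKKJKJKKKKJFGEEEEEEE
203 5454444579ACED72222212225EKKKKKKKKKKKKIFEEEDEEEE
204 44545555799ACD71222212216EKKKKKKKKKKKIGEEDEEEEEE
205 554455556999AB72221222127GKKKKKKKKKKHGEEEDEEEEEE
206 545444456899996312231115DJKKKKKKKKKIEEEEDEEEEEEE
207 45444555799898621223222AIKJKKKKKKIGEEDEEEEEEEDEE
208 44454455799999722223224DKKKKKJIIGFEEEEEEEEEEEEEE
209 45444555899999722222227EGHHHHFFFEEEEEEEEEEEEEEEE
210 44555455899999821221249EEEEEEEEEEEEDEEEEEEEEEEEE
211 5444445699999982211236AEEEEEEDEEEEEEEEEEEEEEEEEE
[-0.75472243 -1.22633053  0.58451472] [ 4.63940218 -3.40894259 28.77188421] [-53.53349303  16.44488442  31.50410572 107.49802802 -10.07640999
  58.4966409   55.86003097]
```

Run:
```python
from arc import *
for phi in(8,4,0,-4,-8,-12):
    f=np.radians(phi);A=np.array([[np.cos(f),-np.sin(f),0],[np.sin(f),np.cos(f),0],[0,0,1]])
    e=lambda x,y,z:proj("top",P+RP@(A@np.array([x,y,z-.030])))[0]
    a,b=e(.005,-.007,.036),e(-.03,-.007,.036);k=(b[0]-a[0])/(b[1]-a[1])
    print(phi,"%.2f"%k,"u(203) %.1f"%(a[0]+k*(203-a[1])))
```

```text
8 0.26 u(203) 212.0
4 0.19 u(203) 211.1
0 0.11 u(203) 210.2
-4 0.03 u(203) 209.3
-8 -0.05 u(203) 208.4
-12 -0.14 u(203) 207.6
```

>>> {"api": "send_rows", "payload": {"commands": [{"jaw": -1, "x": 0, "y": -0.003, "z": 0, "roll": 0.03}, {"jaw": -1, "x": 0, "y": -0.006, "z": 0, "roll": 0.06}, {"jaw": -1, "x": 0, "y": -0.009, "z": 0, "roll": 0.09}, {"jaw": -1, "x": 0, "y": -0.009, "z": 0, "roll": 0.09}]}}

```text
clock: 21.02
tool_pos: [0.4853, 0.2147, 0.2383]
ee_rot: [179.7, 0.1, 155.6]
contact_force: [6.8, 4.1, 25.1]
opening: 0.0156
grasp_force: 75.3
```

```bash
python3 pt.py 20 196 211; python3 -c "
from plant import robot;s=robot.read_state();print(s['torque'],s['contact_force'])"
```

```text
196 444445445422221233558ABCBBBCBABBA658FKKJHHHC88AD
197 44444555422222221344479ACBBBBCGEE77DJKKJGHHB9CDE
198 4444445432212222233359679CBCCDFHC99FKKKJFHFACDEE
199 545555543237A913122247559E98CGFGA9DJKKKJFHECDEEE
200 5544544448CDDC2221210235BD559EHC99FKKKKIHGDEDEEE
201 454544458DDEDB2122121237D93468D89DJKKKJGHFEEEEEE
202 445445557CEEDA1111111115CE746966BJKKKKIGGEEEEEEE
203 4444454579CEDA2122221116FJHB7856EKKKKJGGEEEEEEEE
204 44444455699BCA2211212228HKJGC68AJKKKKHFEEDDEEEEE
205 454544456999A8232222111AJKKJJIIIKKKJGFEEEDDEEEDE
206 45445454699997222222215CKKKKKKKKKKJHDEEEEEEEEEEE
207 5545444569999722212223AIKKKKKKKKIHFEEEEEEEEEEEEE
208 4454544569999722211229IKKKKKKJIHFEDEEEEEEEEEEEEE
209 4455544579998722112129FGGHHGGFFEEEEEEEEEEEEEEEEE
210 5444545589998712111268AEEEEDEEEEEEEEEEEEEEEEEEEE
[ 1.12066164 -1.73697794  1.6420367 ] [ 7.42368963  4.36655054 25.74723613]
```

The torque jumped to 1.6 N m at φ≈-7°, so the cap is at its stop. I ease off along the axis while still holding, then open and rise.

>>> {"api": "send_rows", "payload": {"commands": [{"jaw": -1, "x": 0.004, "y": -0.001, "z": -0.006, "roll": 0}, {"jaw": -1, "x": 0.008, "y": -0.003, "z": -0.012, "roll": 0}, {"jaw": -1, "x": 0.012, "y": -0.005, "z": -0.018, "roll": 0}, {"jaw": -1, "x": 0.016, "y": -0.006, "z": -0.025, "roll": 0}, {"jaw": -1, "x": 0.016, "y": -0.006, "z": -0.025, "roll": 0}]}}

```text
clock: 21.48
tool_pos: [0.4826, 0.215, 0.2419]
ee_rot: [179.7, 0.3, 155.7]
contact_force: [28.3, 11.4, -10.9]
opening: 0.0156
grasp_force: 64.7
```

```bash
python3 pt.py 21 198 211; python3 px.py 21 scene | sed -n '22,34p'; python3 -c "
from plant import robot;s=robot.read_state();print(s['torque'],s['contact_force'])"
```

```text
198 5444455523222323344469BBBBCBCDEG979FKKKICHFACDEE
199 444445442222221233446779BBCCDGFF98DJKKKIFHEDDEEE
200 544455533479722222234547DC8BEFHB9AFKKKJGHGEEEEEE
201 5444545439DDB41222211249F857CFF99DJKKKJGHFEEEEEE
202 44455556ACEDD5222210114BD5358CA89FKKKKIGGEEEEEEE
203 45454556ACEED5212220224AF7457858GJKKKJGGEEEEEEEE
204 544445569ACED3221221113BJIE6965BJKKKKHFEEDEDEEED
205 4444554689ABC3222211213BKKIB888GKKKKHFEEEEEEDEEE
206 444544569999A3112222119IKKKIIIIJKKKHEEEEEEDEEEEE
207 4445444698998132222224CKKKKKKKKKKJGFEEEEEEEEEEEE
208 5545455699998222121129IJJKKKKKKIHFEEEEEEEEEEEEEE
209 444454569989821212127FIJJKJJIHGFEEEEEEEDEEEEEEEE
210 444455569999811222127DDGGGGFFEEEEEEEEEEEEEEEEEEE
143 DDDDDCA622133323222222222398GFIGDDBCBCDDCDDDDDDD
144 DDDDDDDB8322232222212399GFGFKHGFBDCCBBBBBCDDDDDD
145 DDDDDDDDCA8322222278GEGGKIHGFEDCBDCCBAA9ADDDDDDD
146 DDDDDDDDDDCA6379EDEFJIHGGFEDCDDCCECDBAA99CDCDDCD
147 DDDDDDDDDDEEDCDEIHGFFGEEEEDDCDEDDFEECAA99BCCCCDD
148 DDDDDDDDDDEFGFEEDEDDCDEEEDEEDEFEEEEEDAA99BDDDCDD
149 DDDDDDDCCDCDDDBBBCDDDDEEFEFFEFFFEEEEDCAA9ADDDCDD
150 DDDDDDDCBCCCCAABCCCDEDEFFGGGEFFFEEEEEDCA99CDCCDD
151 DDDDDDDDCDDDCAACEDDEEEEFFGGGFEFFEEEEEDDA99BDDCCC
152 DDDDDDDDDCBDEBACEDDEEEEEFFGFFEFFFEEEEDDA99ADDCCC
153 DDDDDDDCCA8BECBDDDDEEEEEFFGGFFFFFEEEEDDCA99DDDDD
154 ADDDDDDB9AABCCCDDDDDEEEEFFGFFFEFEEEEEDDDA99DEEFB
155 7DDDDDDB8AABCCCCDDDDEEEEFFGFFFEFFEEEEEDDC99BCBC8
[ 2.71936041 -6.15626619  1.33432641] [ 27.58522396  11.50680461 -11.00680954]
```

The cap rose about 6 mm and now resists being lifted, which means it is locked. I open and retreat.

>>> {"api": "send_rows", "payload": {"commands": [{"jaw": 0.1, "x": -0.008, "y": 0.003, "z": 0.008, "roll": 0}, {"jaw": 0.1, "x": -0.008, "y": 0.003, "z": 0.008, "roll": 0}, {"jaw": 0.1, "x": -0.008, "y": 0.003, "z": 0.008, "roll": 0}, {"jaw": 0.1, "x": -0.008, "y": 0.003, "z": 0.008, "roll": 0}]}}

```text
clock: 21.92
tool_pos: [0.4811, 0.2129, 0.2391]
ee_rot: [-180.0, -0.1, 155.6]
contact_force: [0.4, -0.4, -0.2]
opening: 0.047
grasp_force: 0.0
```

>>> {"api": "send_rows", "payload": {"commands": [{"jaw": 0.1, "x": -0.008, "y": 0.003, "z": -0.1, "roll": 0}, {"jaw": 0.1, "x": -0.008, "y": 0.003, "z": -0.25, "roll": 0}, {"jaw": 0.1, "x": -0.008, "y": 0.003, "z": -0.45, "roll": 0}, {"jaw": 0.1, "x": -0.008, "y": 0.003, "z": -0.6, "roll": 0}, {"jaw": 0.1, "x": -0.008, "y": 0.003, "z": -0.6, "roll": 0}]}}

```text
clock: 22.33
tool_pos: [0.4848, 0.2131, 0.3649]
ee_rot: [179.6, 0.1, 155.6]
contact_force: [0.7, -0.1, -0.1]
opening: 0.047
grasp_force: 0.0
```

>>> {"api": "send_rows", "payload": {"commands": [{"jaw": 0.1, "x": 0.2, "y": -0.1, "z": -0.1, "roll": 0}, {"jaw": 0.1, "x": 0.4, "y": -0.3, "z": -0.1, "roll": 0}, {"jaw": 0.1, "x": 0.5, "y": -0.5, "z": -0.1, "roll": 0}, {"jaw": 0.1, "x": 0.5, "y": -0.6, "z": -0.1, "roll": 0}, {"jaw": 0.1, "x": 0.5, "y": -0.6, "z": -0.1, "roll": 0}]}}

```text
clock: 22.75
tool_pos: [0.3393, 0.1407, 0.3801]
ee_rot: [179.8, -0.2, 155.6]
contact_force: [1.7, -1.0, 1.7]
opening: 0.0474
grasp_force: 0.0
```

Run:
```python
from arc import *
print(st(),robot.read_state()["contact_force"])
a=[]
for n in("top","scene"):
    g=robot.get_image(n)[...,::-1];cv2.imwrite(f"pics/{n}22.png",g);u,v=proj(n,P+[0,0,.02])[0].astype(int);print(u,v);a.append(cv2.resize(g[v-33:v+33,u-44:u+44],(396,297),interpolation=cv2.INTER_CUBIC))
cv2.imwrite("pics/c22.png",np.hstack(a))
th=np.linspace(0,2*np.pi,361)
for d in(.01,.006,.002):
    D=((proj("scene",P+(np.c_[.045*np.cos(th),.045*np.sin(th),0*th+d])@RP.T))-[u-44,v-33])*4.5+[396,0]
    print(d,"L",D[D[:,0].argmin()].round(),"R",D[D[:,0].argmax()].round())
```

```text
[3.39312088e-01 1.40662803e-01 3.80140092e-01 1.55587713e+02] [ 1.70357034 -1.0199411   1.72111003]
204 189
395 143
0.01 L [521. 180.] R [656. 141.]
0.006 L [523. 186.] R [658. 147.]
0.002 L [524. 192.] R [660. 153.]
```

View pics/c22.png

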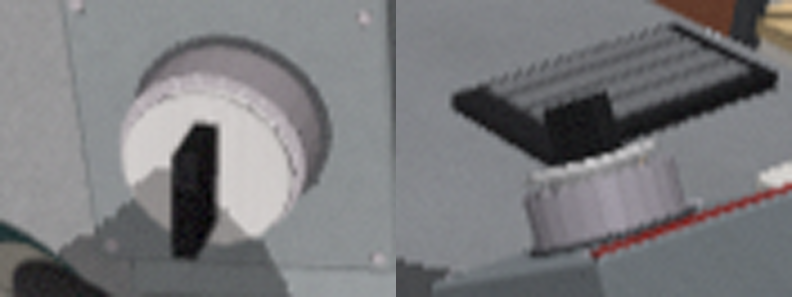

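The crop shows the cap in the port and in line, with the bar at about φ=-5° in the top view and clear of the slots. The disc sits a little above the lip, at scene crop (530,180). I check its height numerically against the pressed state.

Run:
```python
import cv2,numpy as np
ch="0123456789ABCDEFGHIJKLMNOPQ"
A={k:cv2.imread(f"pics/scene{k}.png").mean(2).astype(np.float32) for k in(15,18,21,22)}
for v in range(140,154):print(v,"".join(ch[int(p)//10] for p in A[22][v,376:412]))
# vertical shift of disc's left edge patch vs. pressed pictures
T=A[22][143:152,377:387]
for k in(15,18,21):
    r=cv2.matchTemplate(A[k][136:162,377:387],T,cv2.TM_CCOEFF_NORMED).ravel();i=r.argmax()
    o=0 if i in(0,len(r)-1) else .5*(r[i-1]-r[i+1])/(r[i-1]-2*r[i]+r[i+1]);print(k,"rows lower than now:",round(float(136+i+o-143),2),r.max().round(2))
```

```text
140 22333333322222222222222322335AABDCDD
141 3222233332222222222223223569CEGHECDD
142 A8323233332222222222232228EGIGHHECDD
143 DCA622323322222222122237EGIIIGEDDCDD
144 DDDB83222322222222358FFFIJHFEEDCCDDD
145 DDDDBA83322222346FGFGJJGFFECBDBDDDCC
146 DDDDDDCA53456EEEEJKIHGFDDCCCCECDDDCB
147 DDDDDDDCCDEEEHIHHGFGEEDDCDEDDFEEDDDB
148 DDDDCEFEFGHHGFFEEEDEEDEEDEFEEEEEDDDB
149 DDDDBDFFEDDDDCCCDCEEFEFFEFFFEEEEDDDC
150 DDDCBBCCDBBBCCCDEDEFFGGFEEFEEEEEDDDC
151 DDDCCCCBCAABDDDEEEEFFFFFEEFFEEEEEDDC
152 DDDDBBBBDBACEDDEEEEEFFGFFEEFEEEEEDDD
153 DDDCAA8BDCBDDDDEEEEEFFFFFEEFEEEEEDDD
15 rows lower than now: 2.03 0.79
18 rows lower than now: 1.32 0.81
21 rows lower than now: -0.13 0.98
```

The disc stands about 2 rows (6 mm) above its pressed height, which matches the locking pockets. I hand it in.

```bash
python3 -c "
from plant import robot
print(robot.job_done())"
```

```text
the job is handed in; nothing more can be done
None
```

I handed the job in at about 23 s with the cap locked in the dryer port: the pictures put its disc about 6 mm above the pressed-in position, at the clockwise stop. The gripper is clear. I got no pass/fail result back, and I did not check the other loose things again at the end.

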